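Hang the bar caddy on the hook deep in the low cabinet

ROBOT

A 7-joint arm with a two-finger parallel gripper is mounted at the origin on a cart in front of the work surface, level with it; the furniture and walls round the work are solid. World frame = base frame: x ahead of the robot, y to its left, z up, the work surface at z = 0. Lengths are in m, angles in rad, forces in N, time in s.
With the tool pointing down it reaches from about 0.4 to 0.85 m from the base axis. Payload 10.4 kg.
Tool frame: the origin (TCP) lies midway between the tips of the shut fingers; the grasp point (between the pads) lies 19 mm behind it; y points along the fingers, x is the direction in which the jaws open and shut, and the axes are right-handed (so a half turn about y gives the same grasp; the last joint's range is limited). The gripper opens to 87 mm and grips with 3 to 60 N. Pads are 19 mm wide; open, the fingers measure 117 mm over their backs; the gripper's body (75 mm by 190 mm) begins 51 mm behind the grasp point.
Start: joints at [1.205, 0.332, -0.065, 1.46, 0.022, 1.35, -0.088], TCP at [0.21, -0.589, 0.223] pointing down, gripper open.
Joint ranges: [-2.6, 2.6], [-0.5, 2.12], [-1.47, 1.34], [0.16, 2.42], [-1.27, 4.41], [0.06, 2.06], [-2.6, 2.6]. Speed limits (rad/s): [2.22, 2.22, 2.79, 2.79, 3.14, 3.14, 3.14].

INTERFACE

Orientations are given as a unit quaternion [x, y, z, w].
In Python, from bench import * gives the robot as it stands.
- The arm moves only by the tool jog_arm, never from a script. Its argument "commands" is a list of rows, each an object with "translation": the shift along the world's x, y, z in mm, a list of three; "twist": the turn about the world's z in rad. A call has 1 to 20 rows; each row shifts and turns the commanded pose from where the row before left it; what a row does not reach is not made up. A row lasts 1/10 s, in which the tool goes at most 50 mm and 8.59 degrees, less where a joint would pass 70% of its speed; a pose out of reach is approached as far as the arm can. A call is refused whole if a number of a shift passes 50 or a number of a turn 0.15, either way. A call with a gripper value outside its range is refused whole. "grip" is the closure, from 0 (fully open) to 1 (shut), set as the call begins (left out, the last holds). The fingers move at their own pace and stop on an object; "grip_force" is the grip in N (left out, the last holds). Time passes only in rows, so rows that do not move let the fingers close. It gives the time, the measured TCP pose, the force and the opening at its end, in the units of the state.
- read_state(): the state, without advancing time (a new reading comes with each control period).
- camera(name): name is "scene" or "side" or "wrist"; returns a dict with "img" (384x512x3 uint8, red, green, blue), "fx", "fy", "cx", "cy" (pixels), "cam_to_world" (4x4, takes a point from camera to world coordinates). Camera axes: x right, y down, z forward; pixel columns grow to the right and rows downward; lengths in m; the calibration is good to about 2 mm. A picture is of the moment at which its call begins. There is no depth.
- close_job(): hands the job in, once; it reports no verdict.
The state is a dict: "time": time; "joint_positions": joint angles; "joint_vel": joint speeds; "joint_torque": joint torques, N m; "ee_pos": TCP position; "eef_rot": TCP orientation; "ft_force": force on the tool from outside, world axes, zero at the start; "torque": the same for the moment, N m; "width": finger opening in m.
Only numpy, scipy, OpenCV 4.12 (cv2) and the standard library are available. Lean on these libraries where they do the work, as an engineer would, in place of code of your own. Each camera call takes 0.05 s, during which the arm holds its last target.

TASK

Hang the caddy on the hook at the back of the low open cabinet: tilt its loop end up so that the tall divider clears the roof while the loop goes over the hook's tip, and set the loop down on the hook. Feel sideways with light pressure, never over 25 N, until the hook drops into the notch in the middle of the loop, and let go only once it is fully seated there and about level. Leave the jigger, the bottle and the tumbler standing where they are.

Things in the scene. Friction and masses are not known exactly. Their poses are not given: they have to be found in the camera images.
- caddy: Hanging caddy of light wood, 0.2 kg, standing level on the worktop; about 200 mm long (x), 76 wide, 79 high. Origin on its underside; x points to the loop end, z up. A shallow tray (x -15 to 92 mm, rim 23 high), a steel back plate at x=90 (4 thick, top at z=26) carrying a wire loop; in front a low bar (16 wide, 10 high) leads to an upright grip tab at x=-90. Axes the same for its points.
- caddy_tab (a point): Middle of the upright wooden grip tab, caddy frame (-90, 0, 43) mm. The tab is 12 mm thick along x, 40 wide along y, z=4 to 62 mm; free space in front of it and 69 mm behind it (up to the tray).
- caddy_divider (a point): Middle of the top edge of the tall divider board across the tray, caddy frame (40, 0, 79) mm: the caddy's highest part. The board is 6 mm thick along x, 52 wide along y. Raising the caddy level far enough to clear the hook's tip would drive it into the roof.
- caddy_notch (a point): Underside of the notch in the loop, caddy frame (90, 0, 60) mm; it rests on the hook when hung. The loop is upright dark wire 4 mm thick in the plane x=90: legs at y=+-33, flat top parts with underside at z=54 from |y|=7.5 to 33; between them the notch, 6 mm higher: flat for |y|<5.5, sloping sides out to |y|=7.5 (wire centre lines).
- caddy_feet (a point): Midway between the ends of two rubber feet that stick out behind the back plate, caddy frame (103, 0, 17) mm; feet 10 mm in diameter at y=+-20. They rest against the cabinet's back wall when the caddy hangs.
- cabinet: Fixed open-fronted wooden cabinet on the worktop, 100 mm deep (x), 284 wide (y), 200 high. Origin at the centre of its underside; its open front faces -x, towards the robot. Floor 10 thick; roof z=188 to 200 mm over the whole depth x=-50 to 50; side walls inside at y=+-130; back wall face at x=38. A steel hook is on the back wall. Over the worktop a wall shelf (underside 0.44 m up) begins at x=0.62 m.
- hook_mid (a point): Middle of the hook rail: cabinet frame (25, 0, 150) mm, cabinet axes. The rigid hook stands up to 24 mm to either side (y) of it, where is not measured: feel or look for it. Wire 6 mm thick: peg level from the wall to x=17, top (seat) z=150; then steeply up to x=15.5 and sloping out to the tip at x=1, its top at z=167. Hung: notch at x=21 to 25, z=150; caddy about level, front drooping up to 6 deg.
- jigger: Steel jigger, 44 mm wide, 88 mm high, standing on the cabinet's floor left (+y) of the middle. Origin at the centre of its underside. Leave alone.
- bitters: Small dropper bottle with green content and black cap, 43 mm wide, 132 mm high, standing on the cabinet's floor right (-y) of the middle. Origin at the centre of its underside. Leave alone.
- tumbler: Glass tumbler, 84 mm wide, 106 mm high, on the worktop left of the cabinet's front. Origin at the centre of its underside. Leave alone.

How it is judged:
By the outcome, as a careful person would: the job done as asked, in the order asked, and still so for the second after the job is handed in, with the robot touching nothing.
It also fails if it takes over 72 s, if anything falls off the work surface, if the arm or the gripper's body presses on something with over 40 N, if the wrist force passes 120 N, or if a joint passes its speed limit or range.

## Working session

There is one attempt and no reset: what is moved stays moved. The work goes in short steps, Python scripts to look and compute and a tool call to move; the robot and the scene stay as the last step left them, time stands still between calls to the robot, and variables do not carry over. Pictures are saved under pics/ and viewed, and the job is handed in when it is done.

Besides the shell and the picture viewer there is one more tool, called after ">>>" by a JSON object that holds its "name" and its "arguments". jog_arm: Moves the arm, as the interface text tells. Its arguments: {"type":"object","properties":{"commands":{"type":"array"},"grip":{"type":"number"},"grip_force":{"type":"number"}},"required":["commands"]}

```bash
mkdir -p pics; ls; cat > h.py <<'E'
from bench import *
import numpy as np, cv2
def snap(n,f):
    c=camera(n); cv2.imwrite('pics/'+f,cv2.cvtColor(c['img'],cv2.COLOR_RGB2BGR)); np.save('pics/'+f+'.npy',c,allow_pickle=True); return c
def load(f): return np.load('pics/'+f+'.npy',allow_pickle=True).item()
def ray(c,u,v):
    T=np.array(c['cam_to_world']); d=T[:3,:3]@np.array([(u-c['cx'])/c['fx'],(v-c['cy'])/c['fy'],1]); return T[:3,3],d/np.linalg.norm(d)
def onplane(c,u,v,val,ax=2):
    o,d=ray(c,u,v); return o+d*(val-o[ax])/d[ax]
def proj(c,p):
    T=np.array(c['cam_to_world']); q=T[:3,:3].T@(np.array(p)-T[:3,3]); return np.array([c['fx']*q[0]/q[2]+c['cx'],c['fy']*q[1]/q[2]+c['cy']])
def tri(l):
    A=0;b=0
    for c,u,v in l:
        o,d=ray(c,u,v);P=np.eye(3)-np.outer(d,d);A=A+P;b=b+P@o
    return np.linalg.solve(A,b)
E
python3 - <<'E'
from h import *
for n in ['scene','side','wrist']:
    c=snap(n,n+'0.png'); print(n,np.round(c['cam_to_world'],3).tolist(),c['fx'],c['cx'],c['cy'])
s=read_state(); print(s)
E
```

```text
pics
scene [[-0.831, -0.32, 0.455, -0.056], [-0.556, 0.48, -0.679, 0.834], [-0.001, -0.817, -0.577, 0.917], [0.0, 0.0, 0.0, 1.0]] 484.8917584454478 249.3821243999227 194.01515082147205
side [[-0.849, -0.464, 0.253, 0.335], [-0.528, 0.739, -0.419, 0.309], [0.008, -0.489, -0.872, 0.876], [0.0, 0.0, 0.0, 1.0]] 359.66806481329536 258.51990832027957 193.69352425761076
wrist [[0.336, -0.914, -0.229, 0.273], [-0.942, -0.326, -0.081, -0.567], [-0.0, 0.243, -0.97, 0.384], [0.0, 0.0, 0.0, 1.0]] 285.0515544291777 250.91963440951258 186.90253041917808
{'time': 0.15, 'joint_positions': array([ 1.20541571,  0.33269956, -0.06473395,  1.46069565,  0.02163232,
        1.34989381, -0.08853122]), 'joint_vel': array([-0.00111717, -0.0012271 , -0.00047818, -0.00181714,  0.00030184,
        0.00057035,  0.00043125]), 'joint_torque': array([ 1.51811033e-03, -6.23631048e+01,  2.52479565e-02, -3.90140927e+01,
       -6.12938544e-02,  3.73168127e-02,  8.44165697e-05]), 'ee_pos': array([ 0.20998729, -0.58838479,  0.22197894]), 'eef_rot': array([-0.57776987,  0.40769204, -0.40709026,  0.57814072]), 'ft_force': array([-0.51484987, -0.5299667 ,  0.0238283 ]), 'torque': array([ 0.03218627, -0.04343104,  0.01570387]), 'width': 0.08706140711915138}
```

View pics/scene0.png

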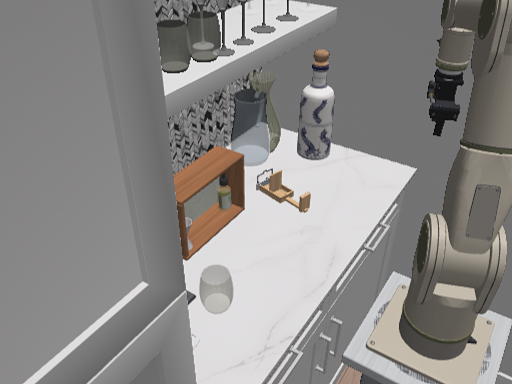

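View pics/side0.png

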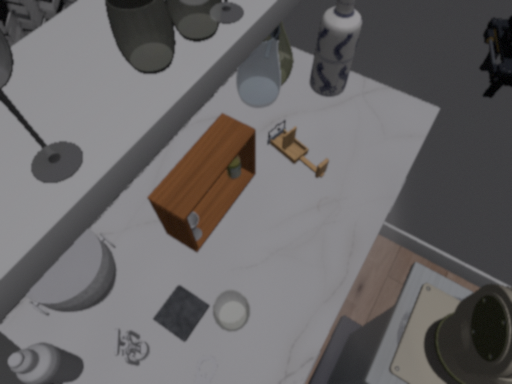

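View pics/wrist0.png

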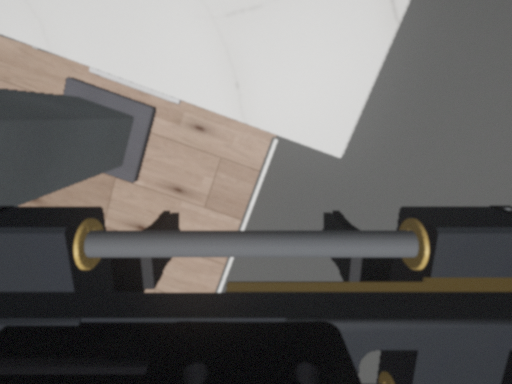

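```bash
python3 - <<'E'
from h import *
from scipy.spatial.transform import Rotation as R
s=read_state(); print(R.from_quat(s['eef_rot']).as_matrix().round(3))
E
```

```text
[[ 0.336 -0.     0.942]
 [-0.942  0.001  0.336]
 [-0.001 -1.    -0.   ]]
```

```bash
python3 - <<'E'
from h import *
a=cv2.imread('pics/scene0.png'); b=cv2.imread('pics/side0.png')
x=cv2.resize(a[140:255,165:320],None,fx=5,fy=5,interpolation=cv2.INTER_CUBIC);cv2.imwrite('pics/s_crop.png',x)
y=cv2.resize(b[105:255,145:335],None,fx=4,fy=4,interpolation=cv2.INTER_CUBIC);cv2.imwrite('pics/d_crop.png',y)
E
```

```text
(no output)
```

View pics/s_crop.png

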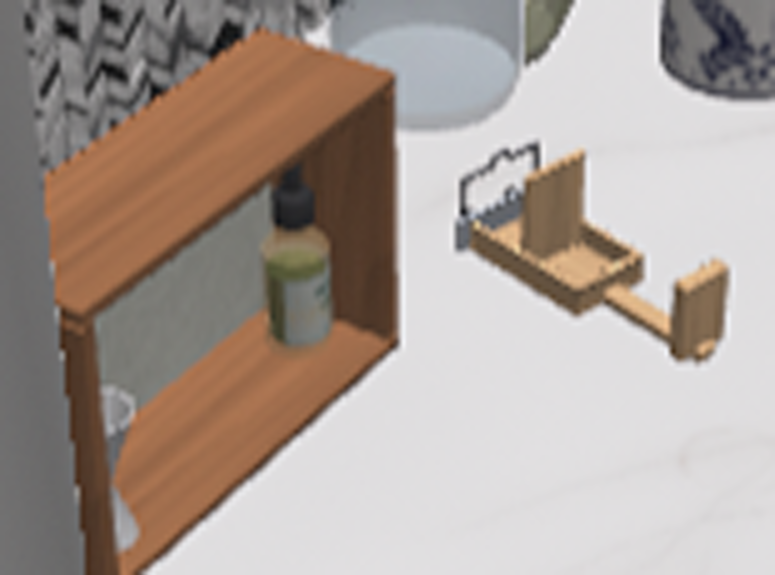

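View pics/d_crop.png

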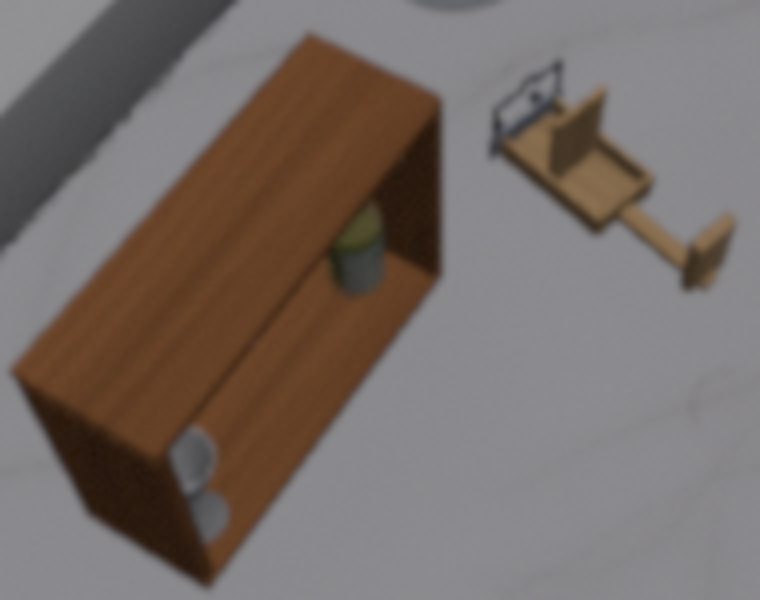

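```bash
python3 - <<'E'
from h import *
np.set_printoptions(precision=4,suppress=True)
S=load('scene0.png');D=load('side0.png')
s=lambda u,v:(165+(u+.5)/5-.5,140+(v+.5)/5-.5); d=lambda u,v:(145+(u+.5)/4-.5,105+(v+.5)/4-.5)
print('roof D',*[onplane(D,*d(*p),.2) for p in [(440,100),(310,33),(14,372),(165,460)]])
print('roof S',*[onplane(S,*s(*p),.2) for p in [(397,75),(263,28),(72,315)]])
print('FRT tri',tri([(S,*s(397,75)),(D,*d(440,100))]))
print('floor D',*[onplane(D,*d(*p),0) for p in [(440,277),(208,588)]],'S',onplane(S,*s(397,345),0))
# caddy: tab top corners (tab z=62), bottom; loop feet
print('tab top S',[onplane(S,*s(*p),.062) for p in [(677,285),(727,265)]])
print('tab top D',[onplane(D,*d(*p),.062) for p in [(688,258),(733,217)]])
print('divider top S',[onplane(S,*s(*p),.079) for p in [(527,178),(584,152)]])
print('divider top D',[onplane(D,*d(*p),.079) for p in [(556,128),(606,92)]])
print('loop top S',[onplane(S,*s(*p),.058) for p in [(462,184),(538,143)]])
print('loop top D',[onplane(D,*d(*p),.058) for p in [(497,106),(560,64)]])
E
```

```text
roof D [ 0.6319 -0.1606  0.2   ] [ 0.7277 -0.1624  0.2   ] [0.7259 0.1175 0.2   ] [0.626 0.116 0.2  ]
roof S [ 0.6332 -0.1651  0.2   ] [ 0.731  -0.1662  0.2   ] [0.6357 0.1195 0.2   ]
FRT tri [ 0.6291 -0.1577  0.2049]
floor D [ 0.6332 -0.1618  0.    ] [0.6335 0.1163 0.    ] S [ 0.6377 -0.169   0.    ]
tab top S [array([ 0.4836, -0.2455,  0.062 ]), array([ 0.4683, -0.2811,  0.062 ])]
tab top D [array([ 0.4782, -0.2306,  0.062 ]), array([ 0.4675, -0.277 ,  0.062 ])]
divider top S [array([ 0.6087, -0.2738,  0.079 ]), array([ 0.5944, -0.3204,  0.079 ])]
divider top D [array([ 0.6033, -0.2667,  0.079 ]), array([ 0.5893, -0.3134,  0.079 ])]
loop top S [array([ 0.6566, -0.2722,  0.058 ]), array([ 0.6418, -0.3419,  0.058 ])]
loop top D [array([ 0.6564, -0.2764,  0.058 ]), array([ 0.6374, -0.3349,  0.058 ])]
```

>>> {"name": "jog_arm", "arguments": {"commands": [{"translation": [19,23,-4],"twist": -0.043},{"translation": [19,23,-4],"twist": -0.043},{"translation": [19,23,-4],"twist": -0.043},{"translation": [19,23,-4],"twist": -0.043},{"translation": [19,23,-4],"twist": -0.043},{"translation": [19,23,-4],"twist": -0.043},{"translation": [19,23,-4],"twist": -0.043},{"translation": [19,23,-4],"twist": -0.043},{"translation": [19,23,-4],"twist": -0.043},{"translation": [19,23,-4],"twist": -0.043},{"translation": [19,23,-4],"twist": -0.043},{"translation": [19,23,-4],"twist": -0.043},{"translation": [19,23,-4],"twist": -0.043},{"translation": [17,27,-4],"twist": -0.043},{"translation": [0,0,0],"twist": 0},{"translation": [0,0,0],"twist": 0}], "grip": 0}}

```text
time: 1.75
ee_pos: [0.4742, -0.2621, 0.1663]
eef_rot: [-0.432, 0.56, -0.56, 0.432]
ft_force: [-0.2, -0.3, -0.8]
width: 0.087
```

```bash
python3 - <<'E'
from h import *
np.set_printoptions(precision=4,suppress=True)
from scipy.spatial.transform import Rotation as R
for n in ['scene','wrist']: snap(n,n+'1.png')
s=read_state(); print(s['time'],s['ee_pos'],R.from_quat(s['eef_rot']).as_matrix()); 
S=load('scene0.png')
f=lambda u,v:(165+(u+.5)/5-.5,140+(v+.5)/5-.5)
print('bottle base',onplane(S,*f(303,345),.01),'jigger base',onplane(S,*f(128,540),.01))
E
```

```text
1.85 [ 0.4735 -0.2636  0.1665] [[-0.2572 -0.0004  0.9664]
 [-0.9664 -0.0004 -0.2572]
 [ 0.0005 -1.     -0.0003]]
bottle base [ 0.6788 -0.1256  0.01  ] jigger base [0.653 0.076 0.01 ]
```

View pics/wrist1.png

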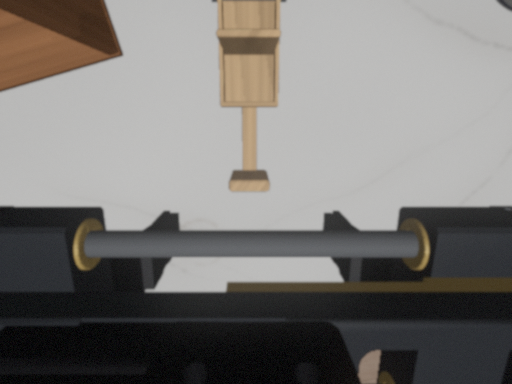

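View pics/scene1.png

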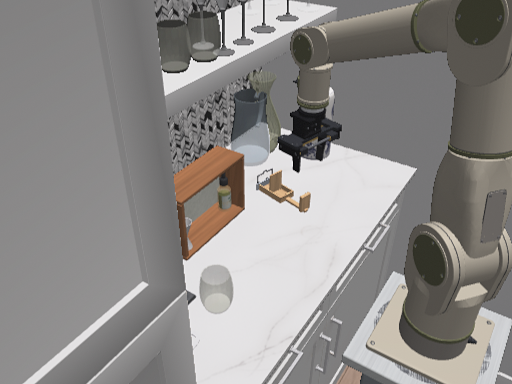

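```bash
python3 - <<'E'
from h import *
np.set_printoptions(precision=4,suppress=True)
W=load('wrist1.png')
P=[onplane(W,*p,.062) for p in [(229,180.5),(270,180.5),(228.5,191),(270,191)]]; print(np.array(P),np.mean(P,0))
print('div top',onplane(W,219,34,.079),onplane(W,281,34,.079))
print('tray corner bottom? rim front',onplane(W,219,106,.023),onplane(W,278,106,.023))
E
```

```text
[[ 0.4853 -0.2454  0.062 ]
 [ 0.4752 -0.2833  0.062 ]
 [ 0.4754 -0.242   0.062 ]
 [ 0.4651 -0.2808  0.062 ]] [ 0.4752 -0.2629  0.062 ]
div top [ 0.6056 -0.2727  0.079 ] [ 0.5929 -0.3204  0.079 ]
tray corner bottom? rim front [ 0.5559 -0.2518  0.023 ] [ 0.5403 -0.3106  0.023 ]
```

>>> {"name": "jog_arm", "arguments": {"commands": [{"translation": [1,0,-20]},{"translation": [0,0,-20]},{"translation": [0,0,-20]},{"translation": [0,0,-20]},{"translation": [0,0,-20]},{"translation": [0,0,-20]},{"translation": [0,0,-15]},{"translation": [0,0,-7]},{"translation": [0,0,0]},{"translation": [0,0,0]}]}}

```text
invalid input at $.commands[0]: expected keys translation, twist
```

>>> {"name": "jog_arm", "arguments": {"commands": [{"translation": [0,0,0]},{"translation": [0,0,0]},{"translation": [0,0,0]},{"translation": [0,0,0]},{"translation": [0,0,0]},{"translation": [0,0,0]},{"translation": [0,0,0]},{"translation": [0,0,0]}], "grip": 1, "grip_force": 58}}

```text
invalid input at $.commands[0]: expected keys translation, twist
```

>>> {"name": "jog_arm", "arguments": {"commands": [{"translation": [0,0,5]},{"translation": [0,0,5]},{"translation": [0,0,5]},{"translation": [0,0,5]},{"translation": [0,0,0]},{"translation": [0,0,0]}]}}

```text
invalid input at $.commands[0]: expected keys translation, twist
```

```bash
python3 - <<'E'
from h import *
for n in ['scene','wrist']: snap(n,n+'2.png')
s=read_state(); print(s['ft_force'],s['torque'])
a=cv2.imread('pics/scene2.png')
x=cv2.resize(a[140:255,165:320],None,fx=5,fy=5,interpolation=cv2.INTER_CUBIC);cv2.imwrite('pics/s_crop2.png',x)
E
```

```text
[ 0.33635393 -0.22303602 -0.66958212] [-0.01681535  0.05023747 -0.02608074]
```

View pics/s_crop2.png

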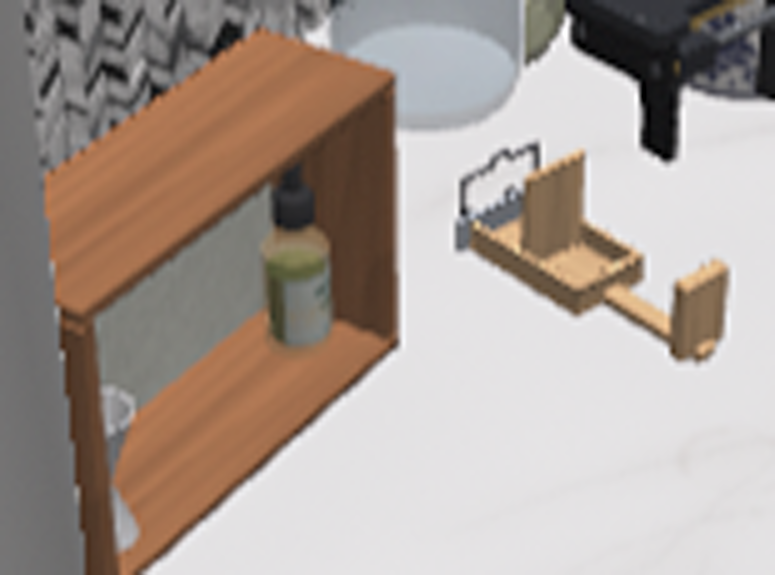

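View pics/wrist2.png

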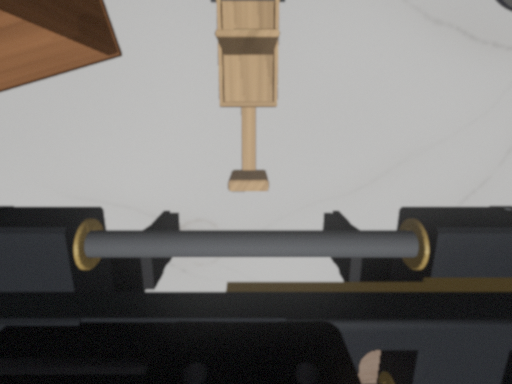

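>>> {"name": "jog_arm", "arguments": {"commands": [{"translation": [1,0,-20],"twist": 0},{"translation": [0,0,-20],"twist": 0},{"translation": [0,0,-20],"twist": 0},{"translation": [0,0,-20],"twist": 0},{"translation": [0,0,-20],"twist": 0},{"translation": [0,0,-20],"twist": 0},{"translation": [0,0,-15],"twist": 0},{"translation": [0,0,-7],"twist": 0},{"translation": [0,0,0],"twist": 0},{"translation": [0,0,0],"twist": 0}]}}

```text
time: 2.95
ee_pos: [0.4755, -0.263, 0.0253]
eef_rot: [0.431, -0.56, 0.561, -0.431]
ft_force: [0.0, 0.5, 0.7]
width: 0.0869
```

>>> {"name": "jog_arm", "arguments": {"commands": [{"translation": [0,0,0],"twist": 0},{"translation": [0,0,0],"twist": 0},{"translation": [0,0,0],"twist": 0},{"translation": [0,0,0],"twist": 0},{"translation": [0,0,0],"twist": 0},{"translation": [0,0,0],"twist": 0},{"translation": [0,0,0],"twist": 0},{"translation": [0,0,0],"twist": 0}], "grip": 1, "grip_force": 58}}

```text
time: 3.75
ee_pos: [0.4751, -0.2626, 0.0246]
eef_rot: [-0.431, 0.56, -0.56, 0.431]
ft_force: [-0.1, 0.4, 0.7]
width: 0.0395
```

>>> {"name": "jog_arm", "arguments": {"commands": [{"translation": [0,0,5],"twist": 0},{"translation": [0,0,5],"twist": 0},{"translation": [0,0,5],"twist": 0},{"translation": [0,0,5],"twist": 0},{"translation": [0,0,0],"twist": 0},{"translation": [0,0,0],"twist": 0}]}}

```text
time: 4.35
ee_pos: [0.4751, -0.2627, 0.0447]
eef_rot: [0.431, -0.56, 0.561, -0.431]
ft_force: [-1.1, -0.5, -3.0]
width: 0.0396
```

```bash
python3 - <<'E'
from h import *
for n in ['scene','wrist']: snap(n,n+'3.png')
s=read_state(); print(s['ft_force'],s['torque'])
a=cv2.imread('pics/scene3.png')
x=cv2.resize(a[140:255,165:320],None,fx=5,fy=5,interpolation=cv2.INTER_CUBIC);cv2.imwrite('pics/s_crop3.png',x)
E
```

```text
[ 0.0970309  -0.54056197 -0.65627122] [0.0496727  0.23714805 0.01123948]
```

View pics/s_crop3.png

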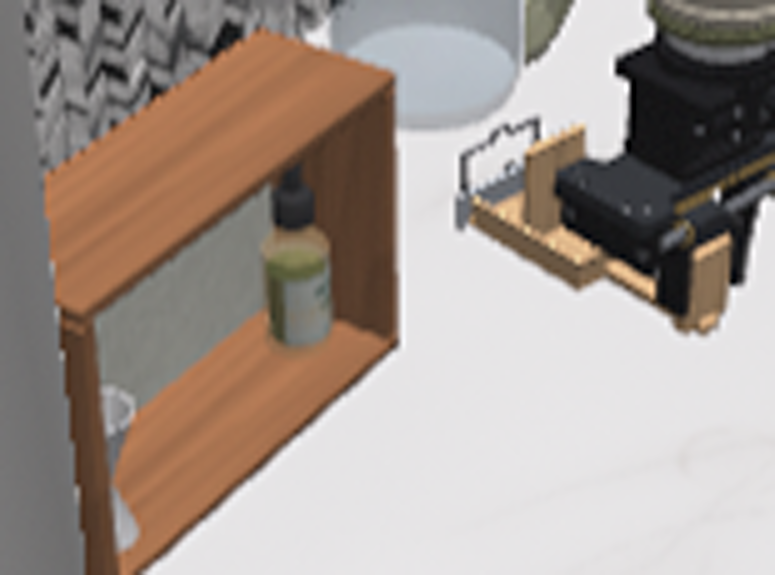

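View pics/wrist3.png

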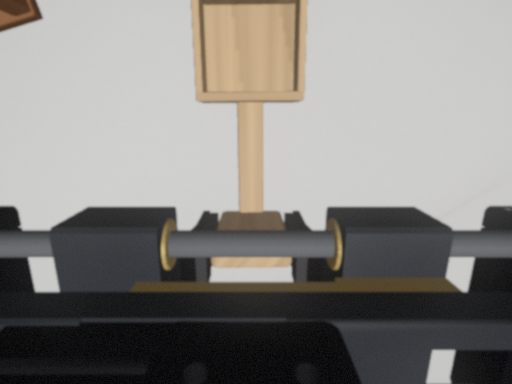

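>>> {"name": "jog_arm", "arguments": {"commands": [{"translation": [0,0,12],"twist": 0},{"translation": [0,0,15],"twist": 0},{"translation": [0,0,15],"twist": 0},{"translation": [0,0,15],"twist": 0},{"translation": [0,0,15],"twist": 0},{"translation": [0,0,15],"twist": 0},{"translation": [0,0,15],"twist": 0},{"translation": [0,0,15],"twist": 0},{"translation": [0,0,15],"twist": 0},{"translation": [0,0,15],"twist": 0},{"translation": [0,0,15],"twist": 0},{"translation": [0,0,15],"twist": 0},{"translation": [0,0,15],"twist": 0},{"translation": [0,0,10],"twist": 0},{"translation": [0,0,3],"twist": 0},{"translation": [0,0,0],"twist": 0}]}}

```text
time: 6.05
ee_pos: [0.4751, -0.2626, 0.2499]
eef_rot: [0.431, -0.56, 0.561, -0.431]
ft_force: [-0.3, -0.0, -2.2]
width: 0.0394
```

>>> {"name": "jog_arm", "arguments": {"commands": [{"translation": [1,8,0],"twist": 0.01},{"translation": [1,14,0],"twist": 0.016},{"translation": [1,14,0],"twist": 0.016},{"translation": [1,14,0],"twist": 0.016},{"translation": [1,14,0],"twist": 0.016},{"translation": [1,14,0],"twist": 0.016},{"translation": [1,14,0],"twist": 0.016},{"translation": [1,14,0],"twist": 0.016},{"translation": [1,14,0],"twist": 0.016},{"translation": [1,14,0],"twist": 0.016},{"translation": [1,14,0],"twist": 0.016},{"translation": [1,14,0],"twist": 0.016},{"translation": [1,14,0],"twist": 0.016},{"translation": [1,14,0],"twist": 0.016},{"translation": [1,14,0],"twist": 0.016},{"translation": [0,14,0],"twist": 0.016},{"translation": [0,14,0],"twist": 0.014},{"translation": [0,8,0],"twist": 0},{"translation": [0,0,0],"twist": 0},{"translation": [0,0,0],"twist": 0}]}}

```text
time: 8.05
ee_pos: [0.4901, -0.0231, 0.2495]
eef_rot: [0.501, -0.499, 0.499, -0.501]
ft_force: [0.6, -0.5, -1.5]
width: 0.0393
```

```bash
python3 - <<'E'
from h import *
for n in ['scene','side','wrist']: snap(n,n+'4.png')
s=read_state(); print(s['ee_pos'],s['ft_force'],s['torque'])
a=cv2.imread('pics/scene4.png');b=cv2.imread('pics/side4.png')
cv2.imwrite('pics/s_crop4.png',cv2.resize(a[80:220,160:360],None,fx=4,fy=4,interpolation=cv2.INTER_CUBIC))
cv2.imwrite('pics/d_crop4.png',cv2.resize(b[105:255,145:335],None,fx=4,fy=4,interpolation=cv2.INTER_CUBIC))
E
```

```text
[ 0.49010212 -0.02344593  0.24952539] [-0.22737542 -0.39148289 -1.72940045] [ 0.00363386  0.1165     -0.03018548]
```

View pics/s_crop4.png

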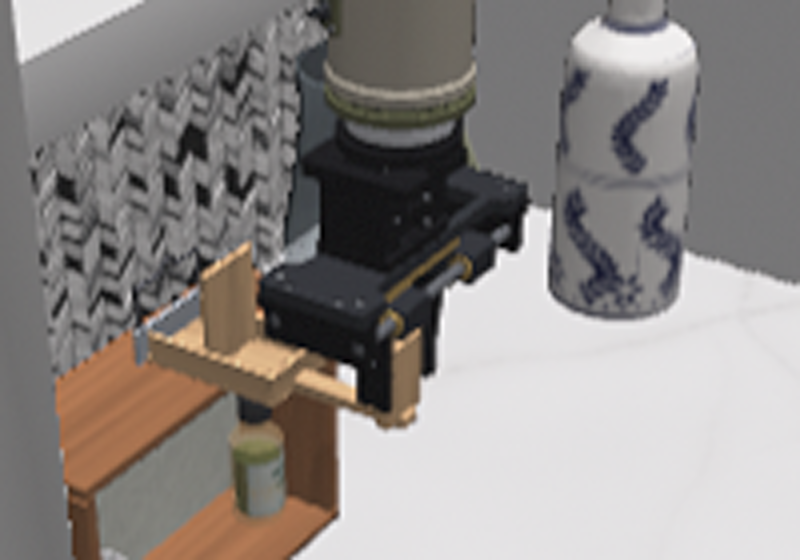

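View pics/d_crop4.png

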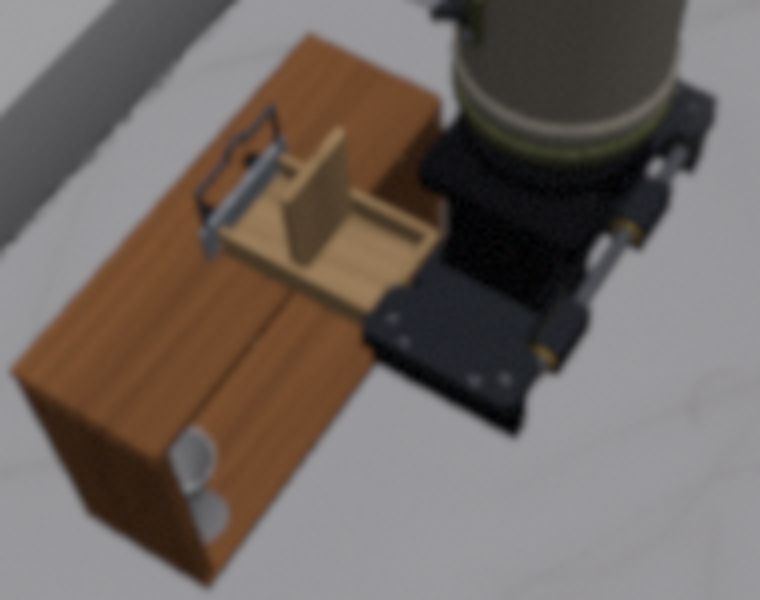

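View pics/wrist4.png

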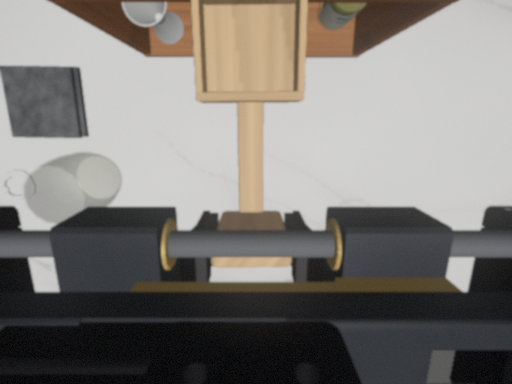

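```bash
python3 - <<'E'
from h import *
np.set_printoptions(precision=4,suppress=True)
W=load('wrist4.png')
print('floor corners z=.01?',onplane(W,149,55,.0),onplane(W,356.5,55,.0))
for p in [(149,55),(356.5,55)]: print(onplane(W,*p,.01))
print('jigger base',[onplane(W,*p,.01) for p in [(157,28),(183,28)]],'top',[onplane(W,*p,.098) for p in [(123,8),(166,8)]])
print('bottle top-ish/base', onplane(W,320,15,.01),onplane(W,365,5,.07))
print('caddy pitch: tray front rim',onplane(W,196,101,.0),)
E
```

```text
floor corners z=.01? [0.6349 0.1116 0.    ] [ 0.6358 -0.1652  0.    ]
[0.633  0.1083 0.01  ]
[ 0.6339 -0.1617  0.01  ]
jigger base [array([0.6648, 0.0955, 0.01  ]), array([0.6649, 0.0624, 0.01  ])] top [array([0.6587, 0.1012, 0.098 ]), array([0.6589, 0.0591, 0.098 ])]
bottle top-ish/base [ 0.6804 -0.1113  0.01  ] [ 0.6716 -0.1456  0.07  ]
caddy pitch: tray front rim [0.5763 0.0515 0.    ]
```

>>> {"name": "jog_arm", "arguments": {"commands": [{"translation": [0,0,-7],"twist": 0},{"translation": [0,0,-7],"twist": 0},{"translation": [0,0,-6],"twist": 0},{"translation": [0,0,0],"twist": 0}]}}

```text
time: 8.6
ee_pos: [0.4895, -0.0227, 0.2283]
eef_rot: [0.502, -0.499, 0.498, -0.501]
ft_force: [-0.0, -0.1, -2.1]
width: 0.0396
```

>>> {"name": "jog_arm", "arguments": {"commands": [{"translation": [0,0,-3],"twist": 0},{"translation": [0,0,0],"twist": 0}]}}

```text
time: 8.8
ee_pos: [0.49, -0.0226, 0.2263]
eef_rot: [0.501, -0.499, 0.499, -0.501]
ft_force: [0.1, 0.6, -2.5]
width: 0.0393
```

>>> {"name": "jog_arm", "arguments": {"commands": [{"translation": [0,0,-3],"twist": 0},{"translation": [0,0,0],"twist": 0}]}}

```text
time: 9.0
ee_pos: [0.4904, -0.0226, 0.2237]
eef_rot: [-0.501, 0.499, -0.499, 0.501]
ft_force: [-0.9, -0.2, 1.7]
width: 0.0394
```

>>> {"name": "jog_arm", "arguments": {"commands": [{"translation": [0,0,-3],"twist": 0},{"translation": [0,0,0],"twist": 0}]}}

```text
time: 9.2
ee_pos: [0.4903, -0.0226, 0.2208]
eef_rot: [-0.501, 0.499, -0.499, 0.501]
ft_force: [-2.3, -0.4, 5.1]
width: 0.0393
```

>>> {"name": "jog_arm", "arguments": {"commands": [{"translation": [0,0,-3],"twist": 0},{"translation": [0,0,0],"twist": 0}]}}

```text
time: 9.4
ee_pos: [0.4902, -0.0226, 0.2177]
eef_rot: [-0.501, 0.499, -0.499, 0.501]
ft_force: [-3.1, -0.6, 4.1]
width: 0.0394
```

>>> {"name": "jog_arm", "arguments": {"commands": [{"translation": [0,0,-2],"twist": 0},{"translation": [0,0,-2],"twist": 0},{"translation": [0,0,-2],"twist": 0},{"translation": [0,0,-2],"twist": 0},{"translation": [0,0,-2],"twist": 0},{"translation": [0,0,0],"twist": 0}]}}

```text
time: 10.0
ee_pos: [0.4898, -0.0226, 0.2076]
eef_rot: [0.501, -0.499, 0.499, -0.501]
ft_force: [-3.9, 0.7, 4.7]
width: 0.0392
```

>>> {"name": "jog_arm", "arguments": {"commands": [{"translation": [0,0,-2],"twist": 0},{"translation": [0,0,-2],"twist": 0},{"translation": [0,0,-2],"twist": 0},{"translation": [0,0,-2],"twist": 0},{"translation": [0,0,-2],"twist": 0},{"translation": [0,0,-2],"twist": 0},{"translation": [0,0,-2],"twist": 0},{"translation": [0,0,-2],"twist": 0},{"translation": [0,0,0],"twist": 0}]}}

```text
time: 10.9
ee_pos: [0.4896, -0.0226, 0.1913]
eef_rot: [0.502, -0.499, 0.498, -0.501]
ft_force: [-5.0, 0.7, 4.0]
width: 0.0397
```

```bash
python3 - <<'E'
from h import *
for n in ['scene','side','wrist']: snap(n,n+'5.png')
s=read_state(); print(s['ee_pos'],s['ft_force'],s['torque'])
a=cv2.imread('pics/scene5.png');b=cv2.imread('pics/side5.png')
cv2.imwrite('pics/s_crop5.png',cv2.resize(a[80:220,160:360],None,fx=4,fy=4,interpolation=cv2.INTER_CUBIC))
cv2.imwrite('pics/d_crop5.png',cv2.resize(b[105:255,145:335],None,fx=4,fy=4,interpolation=cv2.INTER_CUBIC))
E
```

```text
[ 0.48957211 -0.02262144  0.19144823] [-5.50889132  0.17808751  2.9346279 ] [0.09229516 0.68718529 0.06193133]
```

View pics/s_crop5.png

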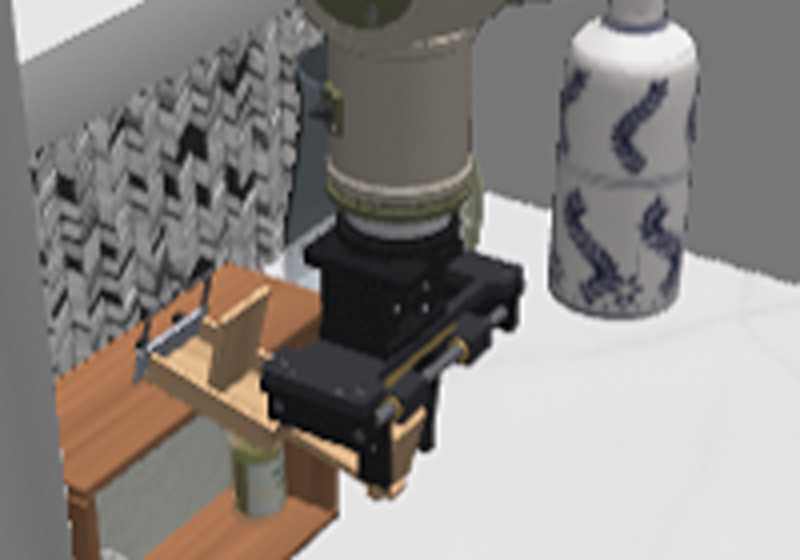

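View pics/d_crop5.png

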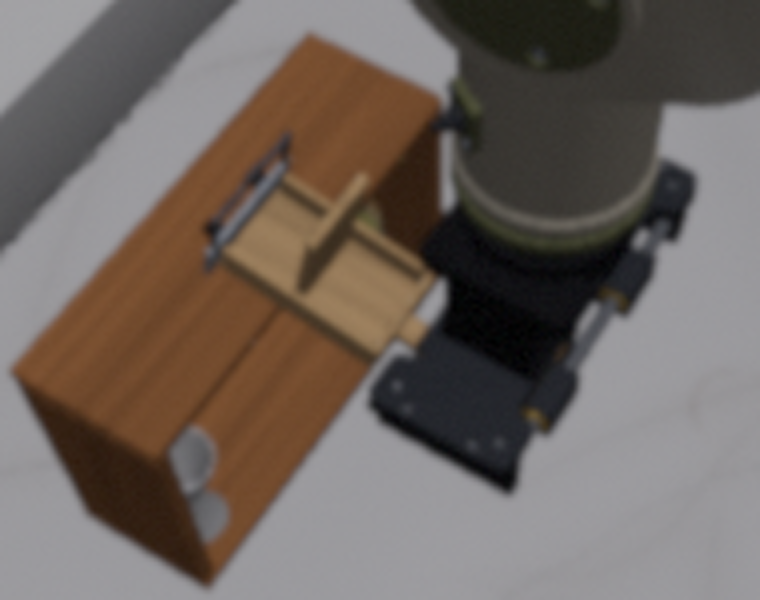

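>>> {"name": "jog_arm", "arguments": {"commands": [{"translation": [0,0,3],"twist": 0},{"translation": [0,0,5],"twist": 0},{"translation": [0,0,8],"twist": 0},{"translation": [-6,0,5],"twist": 0},{"translation": [-10,0,0],"twist": 0},{"translation": [-12,0,0],"twist": 0},{"translation": [-12,0,0],"twist": 0},{"translation": [-12,0,0],"twist": 0},{"translation": [-12,0,0],"twist": 0},{"translation": [-8,0,0],"twist": 0},{"translation": [0,0,0],"twist": 0},{"translation": [0,0,0],"twist": 0}]}}

```text
time: 12.25
ee_pos: [0.4182, -0.0227, 0.2127]
eef_rot: [-0.501, 0.499, -0.499, 0.501]
ft_force: [0.2, 0.6, -1.8]
width: 0.0396
```

```bash
python3 - <<'E'
from h import *
for n in ['scene','side','wrist']: snap(n,n+'6.png')
s=read_state(); print(s['ee_pos'],s['ft_force'],s['torque'])
a=cv2.imread('pics/scene6.png');b=cv2.imread('pics/side6.png')
cv2.imwrite('pics/s_crop6.png',cv2.resize(a[100:240,190:390],None,fx=4,fy=4,interpolation=cv2.INTER_CUBIC))
cv2.imwrite('pics/d_crop6.png',cv2.resize(b[105:255,165:355],None,fx=4,fy=4,interpolation=cv2.INTER_CUBIC))
E
```

```text
[ 0.41842542 -0.02257005  0.21254261] [ 0.46134708 -0.60170256 -1.85928846] [0.00341286 0.14495541 0.01458696]
```

View pics/s_crop6.png

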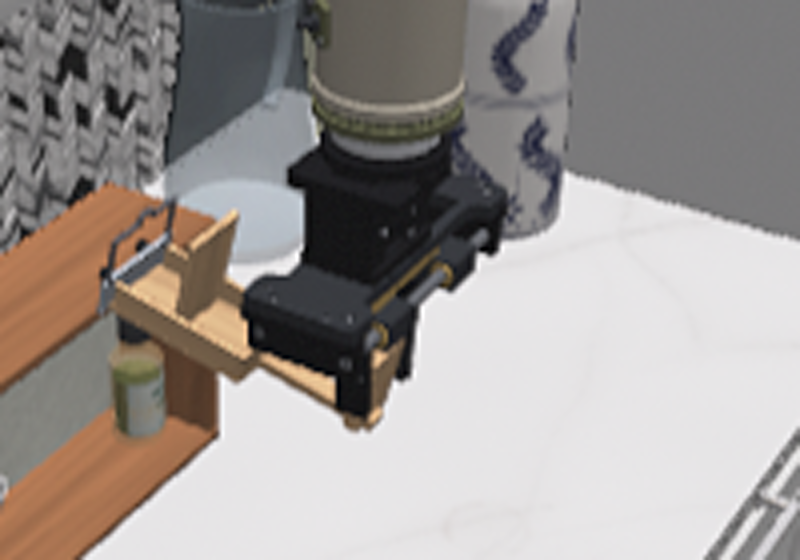

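View pics/d_crop6.png

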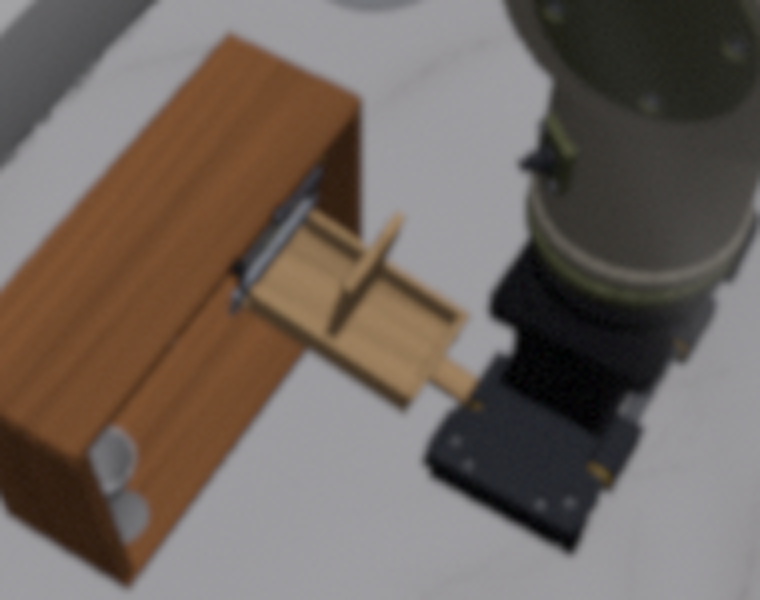

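```bash
python3 - <<'E'
from h import *
np.set_printoptions(precision=4,suppress=True)
S=load('scene6.png');D=load('side6.png')
s=lambda u,v:(190+(u+.5)/4-.5,100+(v+.5)/4-.5); d=lambda u,v:(165+(u+.5)/4-.5,105+(v+.5)/4-.5)
P=np.array([.4184,.2125+.019])
def rep(n,p,cad):
    q=np.array([p[0],p[2]])-P; c=np.array(cad)-[-.09,.043]
    print(n,p,'tilt',np.degrees(np.arctan2(q[1],q[0])-np.arctan2(c[1],c[0])),'len',np.hypot(*q),np.hypot(*c))
y=-.0226
rep('div R S',onplane(S,*s(238,211),y-.026,1),(.040,.079))
rep('div L S',onplane(S,*s(182,247),y+.026,1),(.040,.079))
rep('div R D',onplane(D,*d(402,215),y-.026,1),(.040,.079))
rep('loop R S',onplane(S,*s(174,200),y-.035,1),(.090,.058))
rep('loop L S',onplane(S,*s(106,270),y+.035,1),(.090,.058))
rep('div R tri',tri([(S,*s(238,211)),(D,*d(402,215))]),(.04,.079))
# predicted pixels for several tilts
for t in (8,10,12,14,16):
    a=np.radians(t);R=np.array([[np.cos(a),-np.sin(a)],[np.sin(a),np.cos(a)]])
    o=[]
    for cx,cz,cy in [(.037,.079,-.026),(.037,.079,.026),(.092,.058,-.033)]:
        q=P+R@(np.array([cx,cz])-[-.09,.043]); p=proj(S,[q[0],y+cy,q[1]]); o+=[ (p-[190,100])*4]; 
    q=P+R@(np.array([.037,.079])-[-.09,.043]);o+=[(proj(D,[q[0],y-.026,q[1]])-[165,105])*4]
    print(t,np.round(np.array(o)).tolist())
E
```

```text
div R S [ 0.537  -0.0486  0.2952] tilt 12.77268858555365 len 0.13467259057318895 0.134892549831338
div L S [0.5438 0.0034 0.2927] tilt 10.543344839374242 len 0.13951954758134066 0.134892549831338
div R D [ 0.5367 -0.0486  0.2887] tilt 10.339006839658392 len 0.13143700824317622 0.134892549831338
loop R S [ 0.5934 -0.0576  0.2809] tilt 10.991185921622561 len 0.18187311746498383 0.18062391868188443
loop L S [0.5972 0.0124 0.2621] tilt 4.96132123021202 len 0.1813930993480421 0.18062391868188443
div R tri [ 0.5328 -0.042   0.2998] tilt 15.37145102922523 len 0.13323690694934093 0.134892549831338
8 [[234.0, 223.0], [187.0, 259.0], [167.0, 211.0], [396.0, 216.0]]
10 [[236.0, 218.0], [189.0, 254.0], [169.0, 203.0], [400.0, 213.0]]
12 [[239.0, 213.0], [192.0, 249.0], [171.0, 196.0], [403.0, 210.0]]
14 [[242.0, 209.0], [195.0, 244.0], [173.0, 188.0], [408.0, 207.0]]
16 [[245.0, 204.0], [198.0, 240.0], [176.0, 181.0], [412.0, 204.0]]
```

>>> {"name": "jog_arm", "arguments": {"commands": [{"translation": [8,0,0],"twist": 0},{"translation": [13,0,0],"twist": 0},{"translation": [15,0,0],"twist": 0},{"translation": [15,0,0],"twist": 0},{"translation": [13,0,-4],"twist": 0},{"translation": [7,0,-6],"twist": 0},{"translation": [0,0,-4],"twist": 0},{"translation": [0,0,-2],"twist": 0},{"translation": [0,0,-2],"twist": 0},{"translation": [0,0,-2],"twist": 0},{"translation": [0,0,-2],"twist": 0},{"translation": [0,0,-2],"twist": 0},{"translation": [0,0,-2],"twist": 0},{"translation": [0,0,-2],"twist": 0},{"translation": [0,0,-2],"twist": 0},{"translation": [0,0,0],"twist": 0}]}}

```text
time: 14.0
ee_pos: [0.4888, -0.0226, 0.1829]
eef_rot: [0.501, -0.499, 0.499, -0.501]
ft_force: [-6.1, 0.3, 3.2]
width: 0.0392
```

>>> {"name": "jog_arm", "arguments": {"commands": [{"translation": [0,0,-1],"twist": 0},{"translation": [0,0,0],"twist": 0},{"translation": [0,0,2],"twist": 0},{"translation": [0,0,3],"twist": 0},{"translation": [0,0,5],"twist": 0},{"translation": [0,0,8],"twist": 0},{"translation": [-6,0,4],"twist": 0},{"translation": [-10,0,0],"twist": 0},{"translation": [-12,0,0],"twist": 0},{"translation": [-12,0,0],"twist": 0},{"translation": [-12,0,0],"twist": 0},{"translation": [-12,0,0],"twist": 0},{"translation": [-8,0,0],"twist": 0},{"translation": [0,0,0],"twist": 0},{"translation": [0,0,0],"twist": 0}]}}

```text
time: 15.5
ee_pos: [0.4172, -0.0227, 0.2038]
eef_rot: [-0.501, 0.499, -0.499, 0.501]
ft_force: [0.4, -0.1, -1.9]
width: 0.0396
```

```bash
python3 - <<'E'
from h import *
for n in ['scene','side','wrist']: snap(n,n+'7.png')
s=read_state(); print(s['ee_pos'],s['ft_force'],s['torque'])
a=cv2.imread('pics/scene7.png');b=cv2.imread('pics/side7.png')
cv2.imwrite('pics/s_crop7.png',cv2.resize(a[120:190,200:270],None,fx=8,fy=8,interpolation=cv2.INTER_CUBIC))
cv2.imwrite('pics/d_crop7.png',cv2.resize(b[135:215,205:295],None,fx=7,fy=7,interpolation=cv2.INTER_CUBIC))
E
```

```text
[ 0.41738543 -0.02260896  0.2035264 ] [-0.43028521  0.11201844 -2.62697901] [-0.05609333  0.19489486  0.00709358]
```

View pics/s_crop7.png

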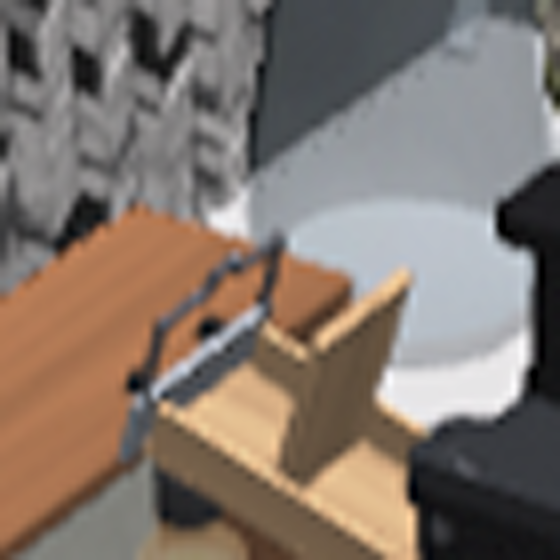

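View pics/d_crop7.png

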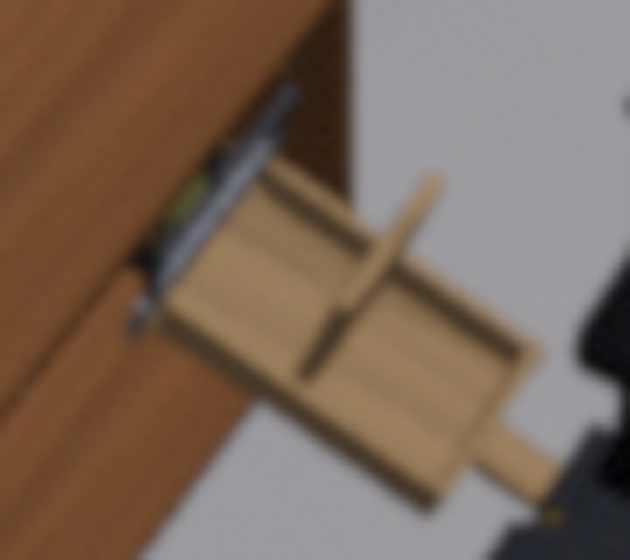

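```bash
cat > tilt.py <<'E'
from h import *
np.set_printoptions(precision=4,suppress=True)
def fit(P,y,obs):
    # obs: (cam,u,v,(cx,cy,cz)) ; joint fit of tilt & dx,dz
    from scipy.optimize import least_squares
    def f(t,full=False):
        a=t[0];R=np.array([[np.cos(a),-np.sin(a)],[np.sin(a),np.cos(a)]]);r=[]
        for c,u,v,(cx,cy,cz) in obs:
            q=P+R@(np.array([cx+.09,cz-.043])); r+=list(proj(c,[q[0],y+cy,q[1]])-[u,v])
        return np.array(r)
    s=least_squares(f,[.2],loss='soft_l1'); print('tilt deg',np.degrees(s.x[0]),'res px',f(s.x).reshape(-1,2).round(1).tolist()); return s.x[0]
E
python3 - <<'E'
from tilt import *
S=load('scene7.png');D=load('side7.png')
s=lambda u,v:(200+(u+.5)/8-.5,120+(v+.5)/8-.5); d=lambda u,v:(205+(u+.5)/7-.5,135+(v+.5)/7-.5)
P=np.array([.4174,.2035+.019]);
obs=[(S,*s(410,272),(.037,-.026,.079)),(S,*s(318,352),(.037,.026,.079)),(S,*s(280,238),(.09,-.034,.058)),(S,*s(157,325),(.09,.034,.058)),(D,*d(437,176),(.040,-.026,.079))]
fit(P,-.0226,obs)
S=load('scene6.png');D=load('side6.png')
E
```

```text
tilt deg 15.40549664030019 res px [[0.5, 1.0], [0.3, 0.0], [0.3, -0.1], [0.1, 0.3], [-0.3, -1.4]]
```

>>> {"name": "jog_arm", "arguments": {"commands": [{"translation": [0,0,-6],"twist": 0},{"translation": [0,0,-10],"twist": 0},{"translation": [0,0,-12],"twist": 0},{"translation": [0,0,-12],"twist": 0},{"translation": [0,0,-12],"twist": 0},{"translation": [0,0,-12],"twist": 0},{"translation": [0,0,-12],"twist": 0},{"translation": [0,0,-12],"twist": 0},{"translation": [0,0,-10],"twist": 0},{"translation": [0,0,-7],"twist": 0},{"translation": [0,0,-4],"twist": 0},{"translation": [0,0,0],"twist": 0},{"translation": [0,0,0],"twist": 0}]}}

```text
time: 16.95
ee_pos: [0.4174, -0.0226, 0.0949]
eef_rot: [-0.501, 0.499, -0.499, 0.501]
ft_force: [0.9, 0.8, -0.9]
width: 0.0395
```

```bash
python3 - <<'E'
from tilt import *
for n in ['scene','side','wrist']: snap(n,n+'8.png')
s=read_state(); print(s['ee_pos'],s['ft_force'])
a=cv2.imread('pics/scene8.png');b=cv2.imread('pics/side8.png')
cv2.imwrite('pics/s_crop8.png',cv2.resize(a[150:230,190:290],None,fx=7,fy=7,interpolation=cv2.INTER_CUBIC))
cv2.imwrite('pics/d_crop8.png',cv2.resize(b[125:225,195:305],None,fx=6,fy=6,interpolation=cv2.INTER_CUBIC))
S=load('scene0.png'); print('tumbler base',onplane(S,216,300,0))
E
```

```text
[ 0.4174 -0.0227  0.095 ] [-0.3045  1.1742 -1.6465]
tumbler base [0.4813 0.1844 0.    ]
```

View pics/s_crop8.png

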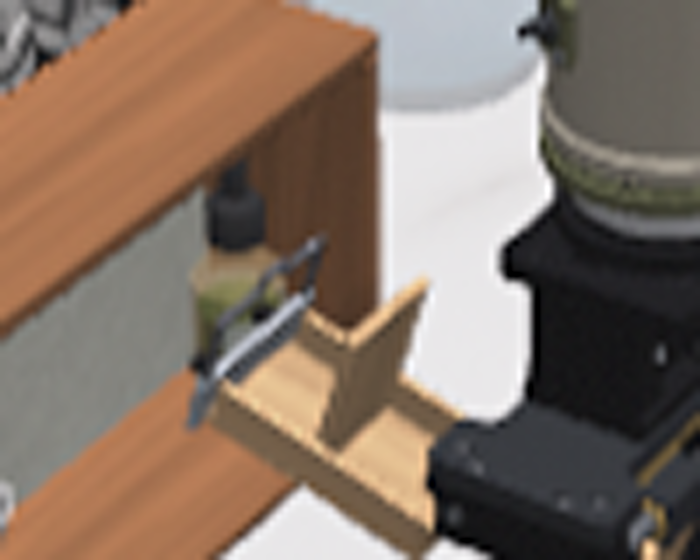

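View pics/d_crop8.png

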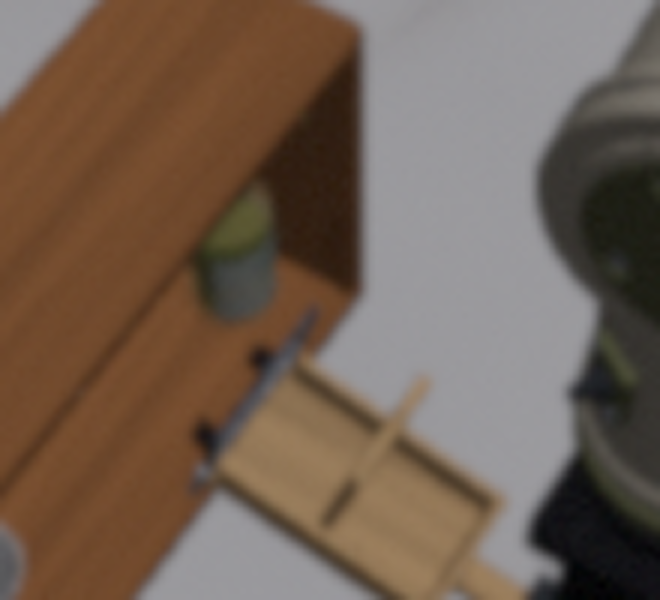

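View pics/wrist8.png

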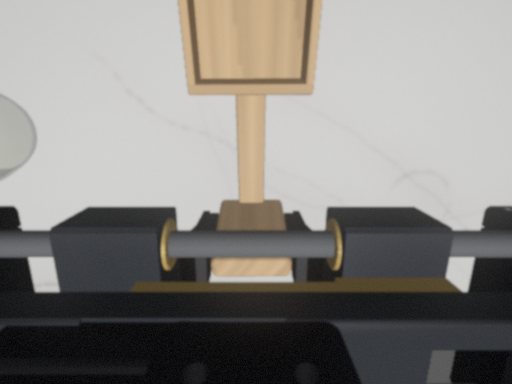

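>>> {"name": "jog_arm", "arguments": {"commands": [{"translation": [6,0,0],"twist": 0},{"translation": [11,0,0],"twist": 0},{"translation": [13,0,0],"twist": 0},{"translation": [13,0,0],"twist": 0},{"translation": [13,0,0],"twist": 0},{"translation": [11,0,0],"twist": 0},{"translation": [8,0,0],"twist": 0},{"translation": [5,0,0],"twist": 0},{"translation": [3,0,0],"twist": 0},{"translation": [0,0,0],"twist": 0},{"translation": [0,0,0],"twist": 0}]}}

```text
time: 18.2
ee_pos: [0.4998, -0.0227, 0.0946]
eef_rot: [0.501, -0.499, 0.499, -0.501]
ft_force: [0.1, 0.3, -1.0]
width: 0.0392
```

>>> {"name": "jog_arm", "arguments": {"commands": [{"translation": [2,0,0],"twist": 0},{"translation": [2,0,0],"twist": 0},{"translation": [2,0,0],"twist": 0},{"translation": [0,0,0],"twist": 0}]}}

```text
time: 18.6
ee_pos: [0.5064, -0.0226, 0.0946]
eef_rot: [-0.501, 0.499, -0.499, 0.501]
ft_force: [-0.0, -0.2, -1.5]
width: 0.0394
```

>>> {"name": "jog_arm", "arguments": {"commands": [{"translation": [2,0,0],"twist": 0},{"translation": [2,0,0],"twist": 0},{"translation": [2,0,0],"twist": 0},{"translation": [0,0,0],"twist": 0}]}}

```text
time: 19.0
ee_pos: [0.5124, -0.0226, 0.0945]
eef_rot: [-0.501, 0.499, -0.499, 0.501]
ft_force: [0.3, 0.2, -1.2]
width: 0.0396
```

```bash
python3 - <<'E'
from tilt import *
for n in ['scene','side','wrist']: snap(n,n+'9.png')
s=read_state(); print(s['ee_pos'],s['ft_force'],s['torque'])
a=cv2.imread('pics/scene9.png');b=cv2.imread('pics/side9.png')
cv2.imwrite('pics/s_crop9.png',cv2.resize(a[150:230,180:290],None,fx=7,fy=7,interpolation=cv2.INTER_CUBIC))
cv2.imwrite('pics/d_crop9.png',cv2.resize(b[125:225,185:295],None,fx=6,fy=6,interpolation=cv2.INTER_CUBIC))
E
```

```text
[ 0.5121 -0.0226  0.0946] [ 0.8316 -0.0224 -0.8926] [0.0431 0.1918 0.0431]
```

View pics/s_crop9.png

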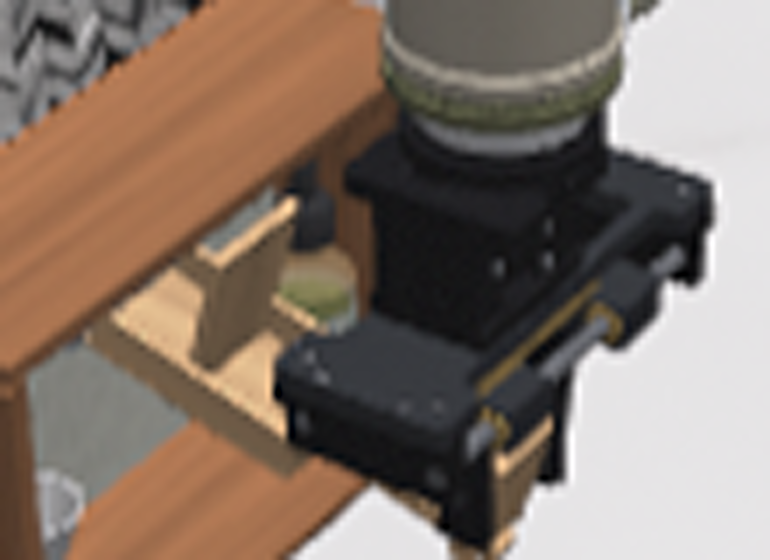

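View pics/d_crop9.png

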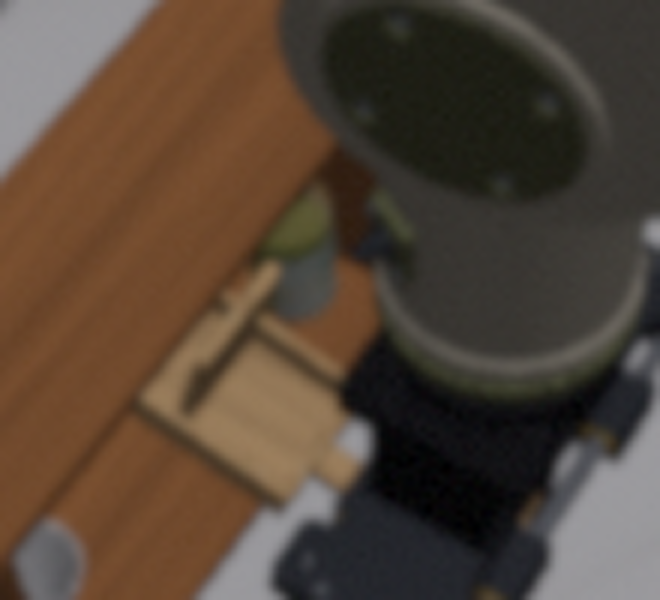

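>>> {"name": "jog_arm", "arguments": {"commands": [{"translation": [2,0,0],"twist": 0},{"translation": [2,0,0],"twist": 0},{"translation": [0,0,0],"twist": 0}]}}

```text
time: 19.45
ee_pos: [0.5164, -0.0226, 0.0946]
eef_rot: [-0.501, 0.499, -0.499, 0.501]
ft_force: [1.0, -0.8, -1.8]
width: 0.0395
```

>>> {"name": "jog_arm", "arguments": {"commands": [{"translation": [2,0,0],"twist": 0},{"translation": [2,0,0],"twist": 0},{"translation": [2,0,0],"twist": 0},{"translation": [0,0,0],"twist": 0}]}}

```text
time: 19.85
ee_pos: [0.5224, -0.0226, 0.0945]
eef_rot: [-0.501, 0.499, -0.499, 0.501]
ft_force: [-0.1, -0.0, -2.5]
width: 0.0393
```

```bash
python3 - <<'E'
from h import *
s=read_state(); print(s['ee_pos'],s['ft_force'],s['torque'])
E
```

```text
[ 0.52235602 -0.02263322  0.0944913 ] [-0.11655773 -0.03905708 -2.45018036] [-0.04015038  0.21412858 -0.05058566]
```

>>> {"name": "jog_arm", "arguments": {"commands": [{"translation": [0,0,-2],"twist": 0},{"translation": [0,0,-2],"twist": 0},{"translation": [0,0,0],"twist": 0}]}}

```text
time: 20.15
ee_pos: [0.522, -0.0227, 0.0903]
eef_rot: [0.501, -0.499, 0.499, -0.501]
ft_force: [0.2, 0.3, -1.7]
width: 0.0398
```

>>> {"name": "jog_arm", "arguments": {"commands": [{"translation": [0,0,-2],"twist": 0},{"translation": [0,0,0],"twist": 0}]}}

```text
time: 20.35
ee_pos: [0.522, -0.0227, 0.0884]
eef_rot: [0.501, -0.499, 0.499, -0.501]
ft_force: [-0.3, -0.7, -1.7]
width: 0.0395
```

>>> {"name": "jog_arm", "arguments": {"commands": [{"translation": [0,0,-2],"twist": 0},{"translation": [0,0,0],"twist": 0}]}}

```text
time: 20.55
ee_pos: [0.522, -0.0227, 0.0863]
eef_rot: [0.501, -0.499, 0.499, -0.501]
ft_force: [0.5, 0.1, -1.9]
width: 0.0395
```

>>> {"name": "jog_arm", "arguments": {"commands": [{"translation": [0,0,-2],"twist": 0},{"translation": [0,0,0],"twist": 0}]}}

```text
time: 20.75
ee_pos: [0.5224, -0.0226, 0.0846]
eef_rot: [-0.501, 0.499, -0.499, 0.501]
ft_force: [0.3, 0.3, -0.5]
width: 0.0394
```

>>> {"name": "jog_arm", "arguments": {"commands": [{"translation": [0,0,-2],"twist": 0},{"translation": [0,0,0],"twist": 0}]}}

```text
time: 20.95
ee_pos: [0.5229, -0.0226, 0.0829]
eef_rot: [-0.501, 0.498, -0.499, 0.502]
ft_force: [2.2, -0.9, 1.5]
width: 0.0395
```

>>> {"name": "jog_arm", "arguments": {"commands": [{"translation": [0,0,0],"twist": 0},{"translation": [0,0,0],"twist": 0}]}}

```text
time: 21.15
ee_pos: [0.5228, -0.0226, 0.083]
eef_rot: [-0.501, 0.498, -0.499, 0.502]
ft_force: [3.9, -0.1, 1.5]
width: 0.0397
```

>>> {"name": "jog_arm", "arguments": {"commands": [{"translation": [0,0,0],"twist": 0},{"translation": [0,0,0],"twist": 0},{"translation": [0,0,0],"twist": 0},{"translation": [0,0,0],"twist": 0}], "grip_force": 8}}

```text
time: 21.55
ee_pos: [0.5226, -0.0226, 0.0828]
eef_rot: [-0.501, 0.499, -0.499, 0.501]
ft_force: [5.5, 1.5, 1.5]
width: 0.0398
```

```bash
python3 - <<'E'
from tilt import *
for n in ['scene','side']: snap(n,n+'10.png')
s=read_state(); print(s['ee_pos'],s['ft_force'],s['torque'])
a=cv2.imread('pics/scene10.png');b=cv2.imread('pics/side10.png')
cv2.imwrite('pics/s_crop10.png',cv2.resize(a[150:230,180:290],None,fx=7,fy=7,interpolation=cv2.INTER_CUBIC))
E
```

```text
[ 0.5226 -0.0226  0.0828] [4.7098 0.8143 0.5551] [ 0.1979 -1.1764  0.0571]
```

View pics/s_crop10.png

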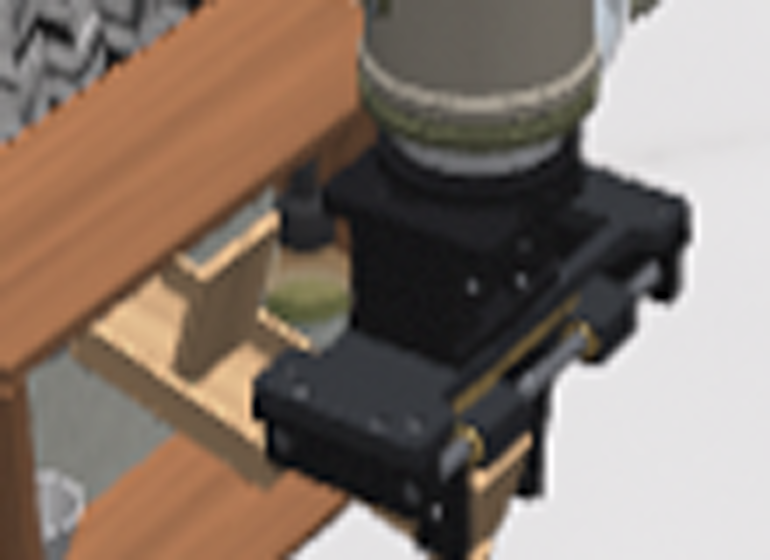

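>>> {"name": "jog_arm", "arguments": {"commands": [{"translation": [1,0,0],"twist": 0},{"translation": [1,0,0],"twist": 0},{"translation": [0,0,0],"twist": 0}]}}

```text
time: 21.95
ee_pos: [0.5234, -0.0227, 0.082]
eef_rot: [0.502, -0.499, 0.498, -0.501]
ft_force: [1.6, -0.2, 0.5]
width: 0.0401
```

>>> {"name": "jog_arm", "arguments": {"commands": [{"translation": [0,0,2],"twist": 0},{"translation": [0,0,2],"twist": 0},{"translation": [0,0,0],"twist": 0}]}}

```text
time: 22.25
ee_pos: [0.5238, -0.0227, 0.0866]
eef_rot: [0.501, -0.499, 0.499, -0.501]
ft_force: [-0.5, 0.6, -1.7]
width: 0.04
```

>>> {"name": "jog_arm", "arguments": {"commands": [{"translation": [0,0,0],"twist": 0},{"translation": [0,0,0],"twist": 0},{"translation": [0,0,0],"twist": 0},{"translation": [0,0,0],"twist": 0}], "grip_force": 4}}

```text
time: 22.65
ee_pos: [0.524, -0.0227, 0.0865]
eef_rot: [0.501, -0.499, 0.499, -0.501]
ft_force: [-0.9, 0.5, -0.6]
width: 0.0399
```

```bash
cat > av.py <<'E'
from h import *
import sys
np.set_printoptions(precision=3,suppress=True)
f=[];t=[]
for i in range(4):
    s=read_state(); f.append(s['ft_force']);t.append(s['torque']); c=snap('scene',sys.argv[1]+'.png')
print(s['time'],s['ee_pos'],np.mean(f,0),np.mean(t,0),s['width'])
a=cv2.imread('pics/'+sys.argv[1]+'.png')
cv2.imwrite('pics/c_'+sys.argv[1]+'.png',cv2.resize(a[150:230,180:290],None,fx=7,fy=7,interpolation=cv2.INTER_CUBIC))
E
python3 av.py a11
```

```text
22.8 [ 0.524 -0.023  0.087] [-0.53   0.218 -1.054] [0.032 0.058 0.016] 0.03994823501184817
```

View pics/c_a11.png

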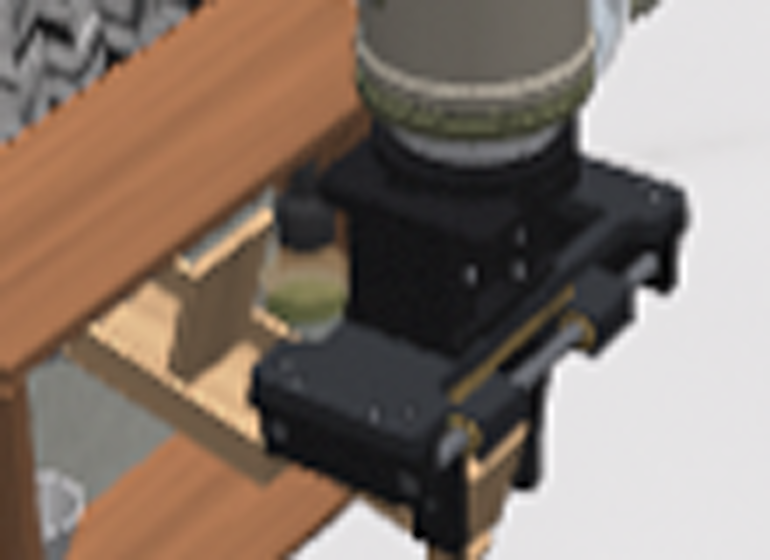

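>>> {"name": "jog_arm", "arguments": {"commands": [{"translation": [0,0,2],"twist": 0},{"translation": [0,0,2],"twist": 0},{"translation": [0,0,2],"twist": 0},{"translation": [0,0,2],"twist": 0},{"translation": [0,0,2],"twist": 0},{"translation": [0,0,0],"twist": 0}]}}

```text
time: 23.45
ee_pos: [0.5243, -0.0226, 0.0969]
eef_rot: [-0.501, 0.499, -0.499, 0.501]
ft_force: [0.8, -0.4, -0.6]
width: 0.0399
```

```bash
python3 av.py a12; python3 - <<'E'
from tilt import *
E
```

```text
23.6 [ 0.524 -0.023  0.097] [ 1.148  0.14  -0.401] [ 0.041 -0.147 -0.049] 0.03997989688303745
```

View pics/c_a12.png

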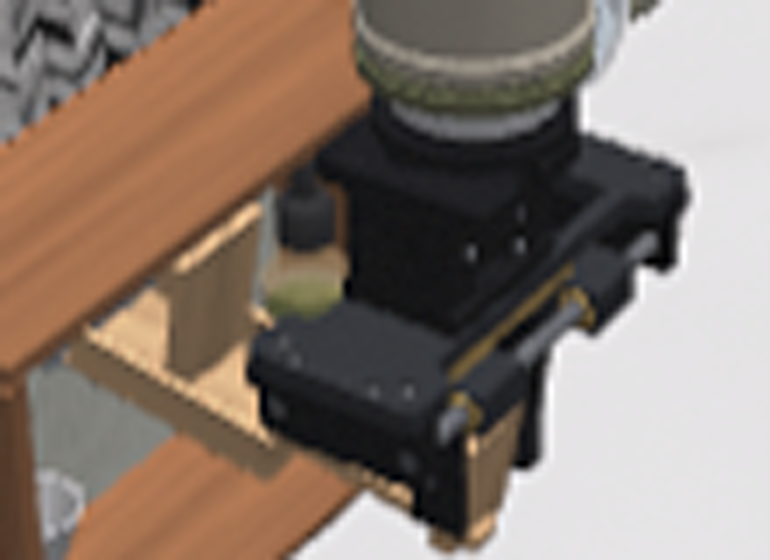

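```bash
cat > ft.py <<'E'
from tilt import *
def ft(name,P,R,L,y=-.0226):
    S=load(name+'.png'); s=lambda u,v:(180+(u+.5)/7-.5,150+(v+.5)/7-.5)
    t=fit(np.array(P),y,[(S,*s(*R),(.037,-.026,.079)),(S,*s(*L),(.037,.026,.079))])
    c,n=np.cos(t),np.sin(t)
    print('loop flat x %.4f z %.4f (cab x %.1f mm) div top %.4f feet x %.4f'%(P[0]+.18*c-.011*n,P[1]+.18*n+.011*c,(P[0]+.18*c-.011*n-.682)*1e3,P[1]+.133*n+.036*c,P[0]+.193*c+.031*n))
E
python3 - <<'E'
from ft import *
ft('a11',(.524,.1055),(274,210),(187,275))
ft('a12',(.524,.116),(262,207),(174,270))
E
```

```text
tilt deg 15.270976636615323 res px [[0.5, 0.7], [1.4, 0.3]]
loop flat x 0.6947 z 0.1635 (cab x 12.7 mm) div top 0.1753 feet x 0.7184
tilt deg 10.184324854162849 res px [[0.6, 0.4], [1.6, 0.3]]
loop flat x 0.6992 z 0.1587 (cab x 17.2 mm) div top 0.1749 feet x 0.7194
```

>>> {"name": "jog_arm", "arguments": {"commands": [{"translation": [0,0,2],"twist": 0},{"translation": [0,0,2],"twist": 0},{"translation": [0,0,2],"twist": 0},{"translation": [0,0,2],"twist": 0},{"translation": [0,0,2],"twist": 0},{"translation": [0,0,0],"twist": 0}]}}

```text
time: 24.25
ee_pos: [0.5244, -0.0226, 0.107]
eef_rot: [-0.501, 0.499, -0.499, 0.501]
ft_force: [1.4, 0.2, -0.0]
width: 0.04
```

```bash
python3 av.py a13
```

```text
24.4 [ 0.524 -0.023  0.107] [ 1.52   0.347 -0.399] [ 0.061 -0.31   0.004] 0.04024527318011162
```

View pics/c_a13.png

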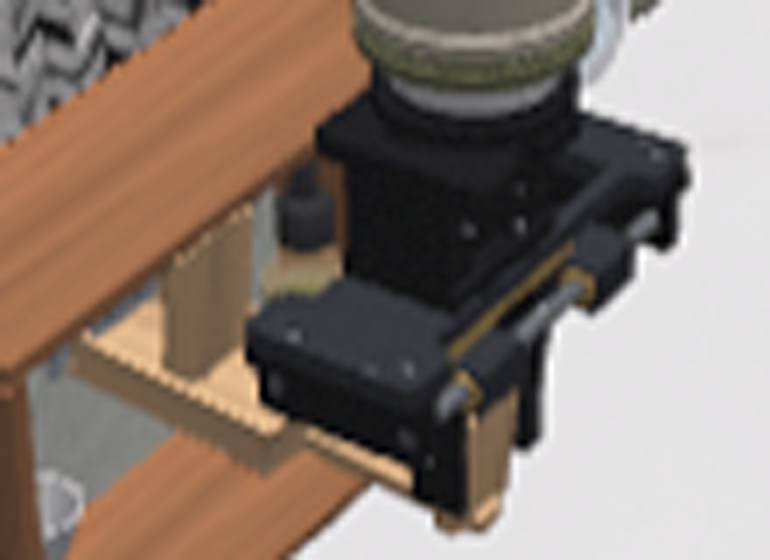

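```bash
python3 - <<'E'
from ft import *
ft('a13',(.524,.126),(251,204),(164,267))
E
```

```text
tilt deg 5.442604468547819 res px [[0.9, 0.4], [1.7, 0.2]]
loop flat x 0.7021 z 0.1540 (cab x 20.1 mm) div top 0.1745 feet x 0.7191
```

>>> {"name": "jog_arm", "arguments": {"commands": [{"translation": [1,0,2],"twist": 0},{"translation": [0,0,2],"twist": 0},{"translation": [0,0,2],"twist": 0},{"translation": [0,0,0],"twist": 0}]}}

```text
time: 24.85
ee_pos: [0.5251, -0.0226, 0.1128]
eef_rot: [0.501, -0.499, 0.499, -0.501]
ft_force: [0.5, 0.1, -1.3]
width: 0.0397
```

```bash
python3 av.py a14
```

```text
25.0 [ 0.525 -0.023  0.113] [ 0.037  0.009 -0.9  ] [ 0.041  0.037 -0.003] 0.04006216297757537
```

View pics/c_a14.png

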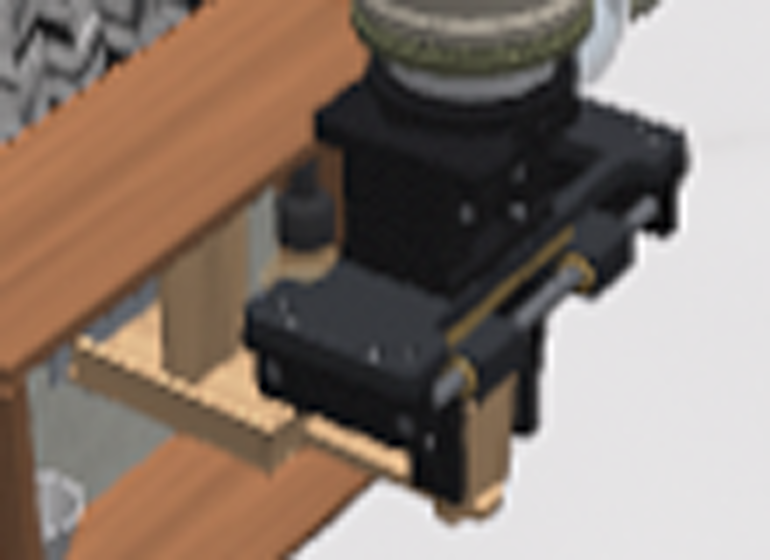

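>>> {"name": "jog_arm", "arguments": {"commands": [{"translation": [0,1,0],"twist": 0},{"translation": [0,1,0],"twist": 0},{"translation": [0,1,0],"twist": 0},{"translation": [0,1,0],"twist": 0},{"translation": [0,1,0],"twist": 0},{"translation": [0,1,0],"twist": 0}]}}

```text
time: 25.65
ee_pos: [0.5251, -0.0166, 0.1126]
eef_rot: [0.501, -0.499, 0.499, -0.501]
ft_force: [-1.1, -0.8, -0.2]
width: 0.0399
```

>>> {"name": "jog_arm", "arguments": {"commands": [{"translation": [0,1,0],"twist": 0},{"translation": [0,1,0],"twist": 0},{"translation": [0,1,0],"twist": 0},{"translation": [0,1,0],"twist": 0}]}}

```text
time: 26.05
ee_pos: [0.5251, -0.0125, 0.1126]
eef_rot: [0.501, -0.499, 0.499, -0.501]
ft_force: [0.1, -1.1, -0.2]
width: 0.0398
```

```bash
python3 av.py a15
```

```text
26.2 [ 0.525 -0.012  0.113] [-0.285 -0.053 -0.115] [-0.034  0.038 -0.064] 0.039774432289882596
```

View pics/c_a15.png

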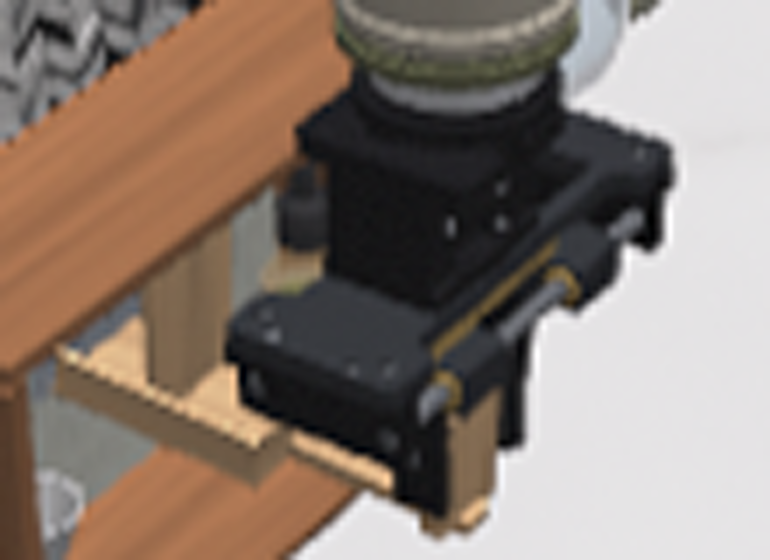

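>>> {"name": "jog_arm", "arguments": {"commands": [{"translation": [0,1,0],"twist": 0},{"translation": [0,1,0],"twist": 0},{"translation": [0,1,0],"twist": 0},{"translation": [0,1,0],"twist": 0}]}}

```text
time: 26.65
ee_pos: [0.5251, -0.0086, 0.1126]
eef_rot: [0.501, -0.499, 0.499, -0.501]
ft_force: [-0.3, -0.1, -1.3]
width: 0.04
```

>>> {"name": "jog_arm", "arguments": {"commands": [{"translation": [0,1,0],"twist": 0},{"translation": [0,1,0],"twist": 0},{"translation": [0,1,0],"twist": 0},{"translation": [0,1,0],"twist": 0}]}}

```text
time: 27.05
ee_pos: [0.5251, -0.0046, 0.1126]
eef_rot: [0.501, -0.499, 0.499, -0.501]
ft_force: [-0.0, 0.1, -0.0]
width: 0.0399
```

>>> {"name": "jog_arm", "arguments": {"commands": [{"translation": [0,1,0],"twist": 0},{"translation": [0,1,0],"twist": 0},{"translation": [0,1,0],"twist": 0}]}}

```text
time: 27.35
ee_pos: [0.5251, -0.0016, 0.1126]
eef_rot: [-0.501, 0.499, -0.499, 0.501]
ft_force: [-0.3, -0.2, -0.6]
width: 0.0395
```

```bash
python3 av.py a16
```

```text
27.5 [ 0.525 -0.002  0.113] [ 0.316  0.032 -0.5  ] [-0.048  0.018 -0.06 ] 0.03974854853568176
```

View pics/c_a16.png

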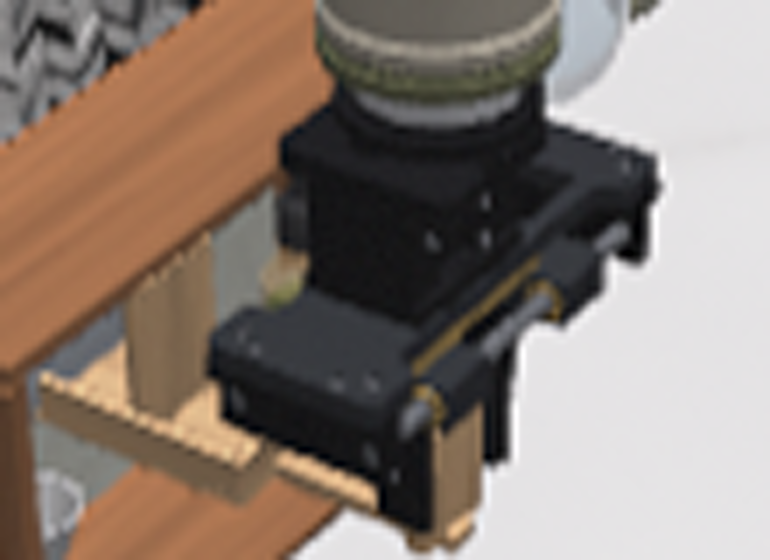

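```bash
python3 - <<'E'
from tilt import *
for name,y in (('a14',-.0226),('a15',-.0125),('a16',-.0016)):
    S=load(name+'.png'); P=np.array([.525,.1126+.019])
    print(name)
    for t in (-2,0,2,4):
        a=np.radians(t);R=np.array([[np.cos(a),-np.sin(a)],[np.sin(a),np.cos(a)]]);o=[]
        for c in [(.088,.038,.023),(.088,.038,0),(-.015,.038,.023),(-.015,.038,0),(.037,-.026,.03)]:
            q=P+R@np.array([c[0]+.09,c[2]-.043]); o.append(((proj(S,[q[0],y+c[1],q[1]])-[180,150])*7).round(0).tolist())
        print(t,o)
ims=[cv2.imread(f'pics/{n}.png')[185:225,180:240] for n in('a14','a15','a16')]
cv2.imwrite('pics/cmp16.png',np.vstack([cv2.resize(i,None,fx=5,fy=5,interpolation=cv2.INTER_CUBIC) for i in ims]))
E
```

```text
a14
-2 [[56.0, 376.0], [62.0, 423.0], [260.0, 456.0], [264.0, 503.0], [251.0, 323.0]]
0 [[53.0, 363.0], [58.0, 409.0], [258.0, 450.0], [261.0, 497.0], [250.0, 313.0]]
2 [[51.0, 350.0], [54.0, 396.0], [257.0, 444.0], [257.0, 490.0], [249.0, 304.0]]
4 [[49.0, 337.0], [50.0, 382.0], [255.0, 438.0], [254.0, 483.0], [248.0, 295.0]]
a15
-2 [[40.0, 389.0], [46.0, 435.0], [244.0, 469.0], [248.0, 517.0], [236.0, 335.0]]
0 [[37.0, 376.0], [41.0, 422.0], [242.0, 463.0], [245.0, 510.0], [235.0, 325.0]]
2 [[35.0, 363.0], [38.0, 408.0], [241.0, 457.0], [242.0, 503.0], [234.0, 316.0]]
4 [[33.0, 350.0], [34.0, 395.0], [239.0, 452.0], [239.0, 497.0], [233.0, 307.0]]
a16
-2 [[22.0, 402.0], [28.0, 449.0], [227.0, 484.0], [231.0, 531.0], [220.0, 348.0]]
0 [[19.0, 389.0], [24.0, 435.0], [225.0, 478.0], [228.0, 525.0], [218.0, 338.0]]
2 [[17.0, 376.0], [20.0, 422.0], [224.0, 472.0], [225.0, 518.0], [217.0, 329.0]]
4 [[15.0, 363.0], [17.0, 408.0], [222.0, 466.0], [222.0, 511.0], [216.0, 320.0]]
```

View pics/cmp16.png

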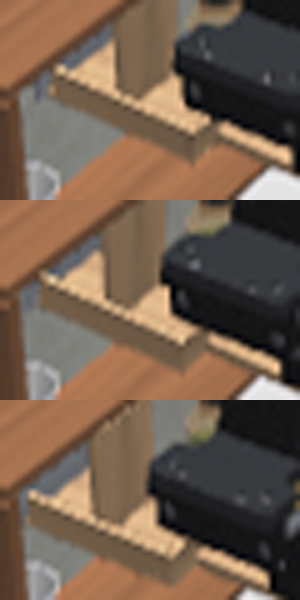

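>>> {"name": "jog_arm", "arguments": {"commands": [{"translation": [0,0.5,0],"twist": 0},{"translation": [0,0.5,0],"twist": 0},{"translation": [0,0,0],"twist": 0}]}}

```text
time: 27.85
ee_pos: [0.5251, -0.0006, 0.1126]
eef_rot: [0.501, -0.499, 0.499, -0.501]
ft_force: [1.2, -0.1, -0.6]
width: 0.0397
```

>>> {"name": "jog_arm", "arguments": {"commands": [{"translation": [0,0.5,0],"twist": 0},{"translation": [0,0.5,0],"twist": 0},{"translation": [0,0,0],"twist": 0}]}}

```text
time: 28.15
ee_pos: [0.5251, 0.0004, 0.1126]
eef_rot: [0.501, -0.499, 0.499, -0.501]
ft_force: [0.1, -0.8, -0.2]
width: 0.0399
```

```bash
python3 av.py a17
```

```text
28.3 [0.525 0.    0.113] [-0.337 -0.7   -1.16 ] [-0.104  0.091 -0.102] 0.040032875592285626
```

View pics/c_a17.png

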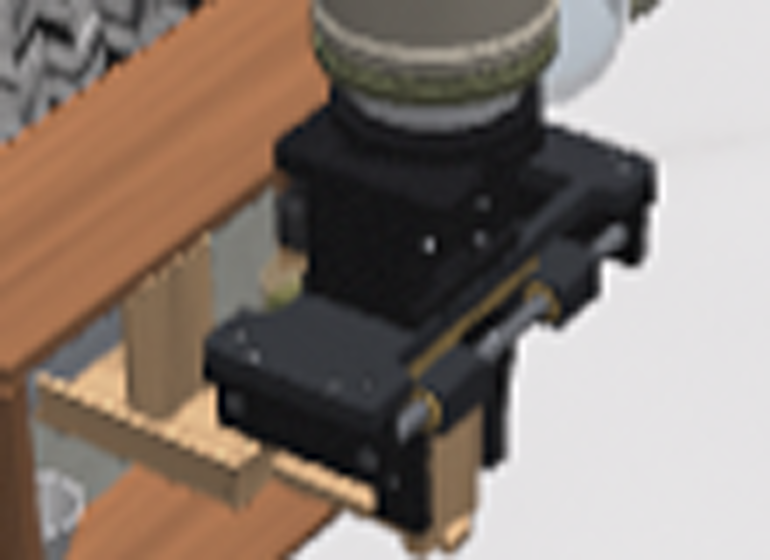

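>>> {"name": "jog_arm", "arguments": {"commands": [{"translation": [0,0.5,0],"twist": 0},{"translation": [0,0.5,0],"twist": 0},{"translation": [0,0.5,0],"twist": 0},{"translation": [0,0.5,0],"twist": 0},{"translation": [0,0,0],"twist": 0}]}}

```text
time: 28.85
ee_pos: [0.525, 0.0024, 0.1125]
eef_rot: [0.501, -0.499, 0.499, -0.501]
ft_force: [-1.2, -0.6, -1.6]
width: 0.0404
```

```bash
python3 av.py a18
```

```text
29.0 [0.525 0.002 0.113] [-0.999 -0.802 -1.08 ] [-0.124  0.201 -0.164] 0.04003505322050603
```

View pics/c_a18.png

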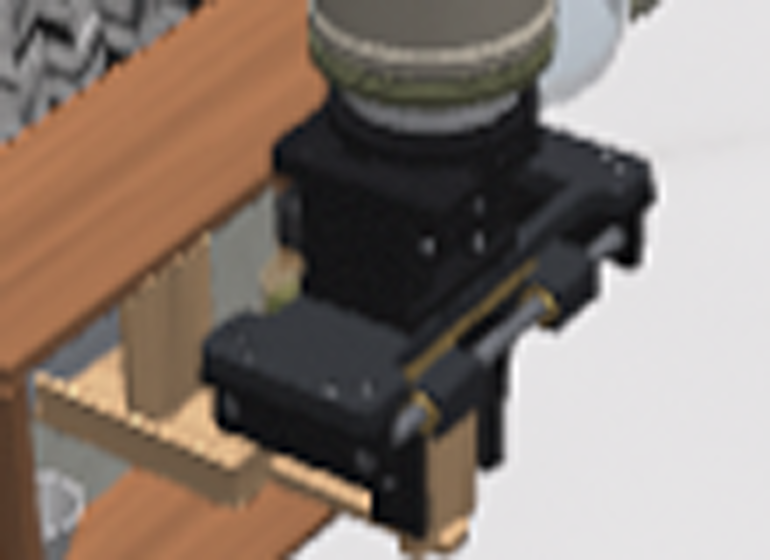

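>>> {"name": "jog_arm", "arguments": {"commands": [{"translation": [0,-1,0],"twist": 0},{"translation": [0,-1,0],"twist": 0},{"translation": [0,-1,0],"twist": 0},{"translation": [0,-1,0],"twist": 0},{"translation": [0,-1,0],"twist": 0},{"translation": [0,-1,0],"twist": 0},{"translation": [0,-1,0],"twist": 0},{"translation": [0,0,0],"twist": 0}]}}

```text
time: 29.85
ee_pos: [0.5251, -0.0048, 0.1126]
eef_rot: [0.501, -0.499, 0.499, -0.501]
ft_force: [0.3, 1.2, -0.7]
width: 0.04
```

```bash
python3 av.py a19
```

```text
30.0 [ 0.525 -0.005  0.113] [-0.057  0.702 -0.825] [0.095 0.053 0.044] 0.03959581624703083
```

View pics/c_a19.png

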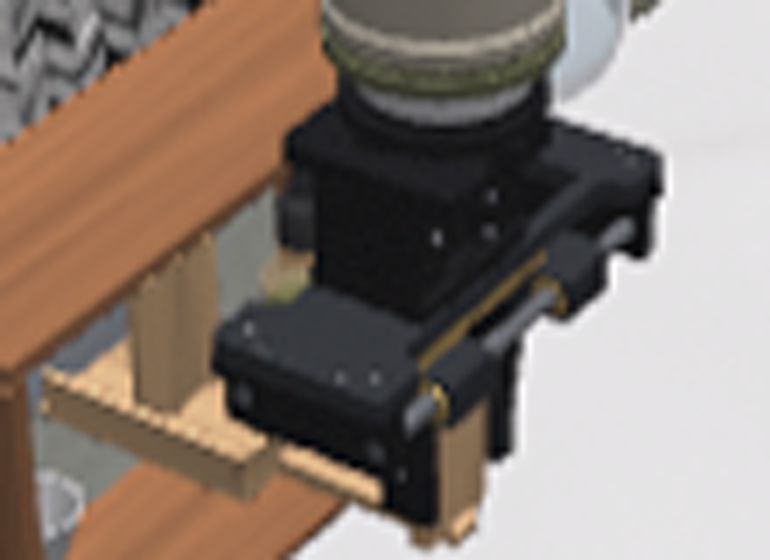

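>>> {"name": "jog_arm", "arguments": {"commands": [{"translation": [0,1,0],"twist": 0},{"translation": [0,1,0],"twist": 0},{"translation": [0,1,0],"twist": 0},{"translation": [0,0,0],"twist": 0},{"translation": [0,0,-1],"twist": 0},{"translation": [0,0,-1],"twist": 0},{"translation": [0,0,0],"twist": 0}]}}

```text
time: 30.75
ee_pos: [0.5252, -0.0016, 0.1105]
eef_rot: [-0.501, 0.499, -0.499, 0.501]
ft_force: [0.2, 0.7, -0.3]
width: 0.0399
```

```bash
python3 av.py a20
```

```text
30.9 [ 0.525 -0.002  0.111] [ 0.565 -0.271 -0.597] [ 0.031 -0.164  0.003] 0.03980031266046441
```

>>> {"name": "jog_arm", "arguments": {"commands": [{"translation": [0,0,-1],"twist": 0},{"translation": [0,0,-1],"twist": 0},{"translation": [0,0,0],"twist": 0}]}}

```text
time: 31.25
ee_pos: [0.525, -0.0017, 0.1084]
eef_rot: [0.501, -0.499, 0.499, -0.501]
ft_force: [1.0, -0.2, 0.3]
width: 0.0402
```

```bash
python3 av.py a21
```

```text
31.4 [ 0.525 -0.002  0.109] [ 0.285 -0.148 -0.455] [ 0.036 -0.143 -0.022] 0.0400817259720816
```

View pics/c_a21.png

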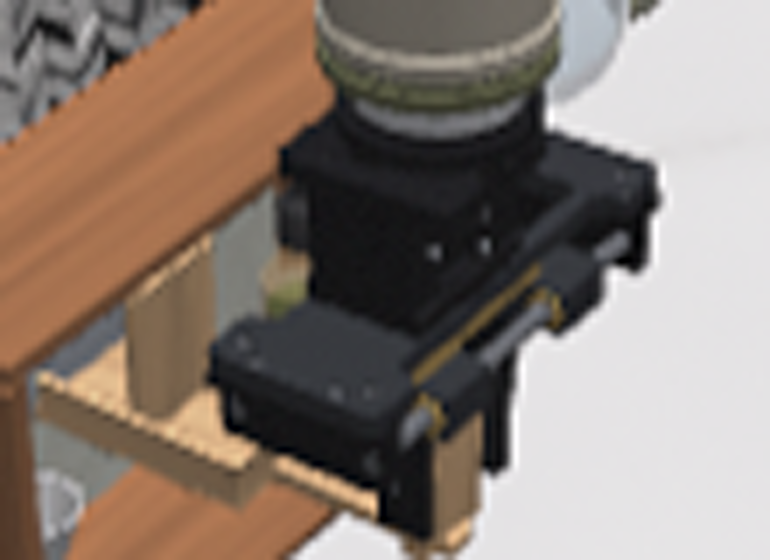

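>>> {"name": "jog_arm", "arguments": {"commands": [{"translation": [0,0,1],"twist": 0},{"translation": [0.5,0,1],"twist": 0},{"translation": [0.5,0,0],"twist": 0},{"translation": [0.5,0,0],"twist": 0},{"translation": [0,0,0],"twist": 0}]}}

```text
time: 31.95
ee_pos: [0.5256, -0.0015, 0.1101]
eef_rot: [0.502, -0.499, 0.498, -0.501]
ft_force: [-5.4, 1.0, -0.7]
width: 0.0402
```

```bash
python3 av.py a22
```

```text
32.1 [ 0.526 -0.002  0.11 ] [-5.271  0.619 -0.404] [0.132 1.122 0.027] 0.040155105206954304
```

>>> {"name": "jog_arm", "arguments": {"commands": [{"translation": [-0.5,0,0],"twist": 0},{"translation": [-0.5,0,0],"twist": 0},{"translation": [0,0,-0.5],"twist": 0},{"translation": [0,0,-0.5],"twist": 0},{"translation": [0,0,0],"twist": 0}], "grip_force": 3}}

```text
time: 32.65
ee_pos: [0.5256, -0.0017, 0.1095]
eef_rot: [0.501, -0.499, 0.499, -0.501]
ft_force: [-2.7, 0.2, -0.0]
width: 0.04
```

```bash
python3 av.py a23
```

```text
32.8 [ 0.526 -0.002  0.11 ] [-2.712  0.164  0.042] [0.097 0.592 0.017] 0.04002465624221529
```

>>> {"name": "jog_arm", "arguments": {"commands": [{"translation": [-0.5,0,0],"twist": 0},{"translation": [0,0,-0.5],"twist": 0},{"translation": [0,0,0],"twist": 0},{"translation": [0,0,0],"twist": 0}]}}

```text
time: 33.25
ee_pos: [0.5255, -0.0017, 0.1093]
eef_rot: [-0.501, 0.499, -0.499, 0.501]
ft_force: [0.5, -0.3, -0.4]
width: 0.0398
```

```bash
python3 av.py a24; python3 - <<'E'
from h import *
snap('side','d24.png');snap('wrist','w24.png')
b=cv2.imread('pics/d24.png');cv2.imwrite('pics/c_d24.png',cv2.resize(b[125:225,185:295],None,fx=6,fy=6,interpolation=cv2.INTER_CUBIC))
E
```

```text
33.4 [ 0.525 -0.002  0.109] [ 0.67  -0.322 -0.402] [ 0.065 -0.151  0.01 ] 0.040141078684685465
```

View pics/c_a24.png

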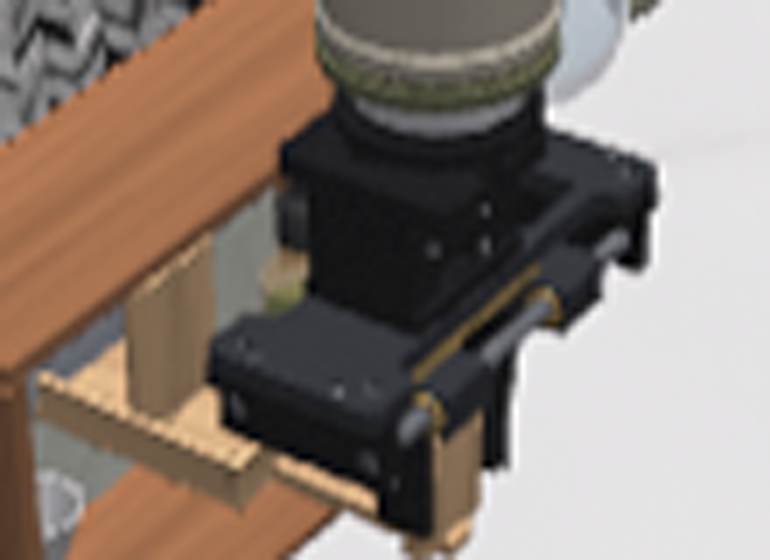

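View pics/w24.png

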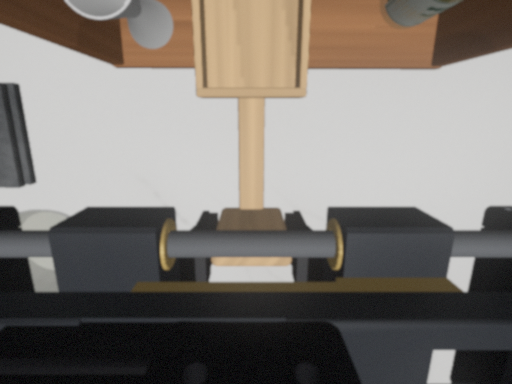

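>>> {"name": "jog_arm", "arguments": {"commands": [{"translation": [0,0,0],"twist": 0},{"translation": [0,0,0],"twist": 0},{"translation": [0,0,0],"twist": 0},{"translation": [0,0,0],"twist": 0},{"translation": [0,0,0],"twist": 0},{"translation": [0,0,0],"twist": 0}], "grip": 0}}

```text
time: 34.15
ee_pos: [0.5251, -0.0016, 0.1091]
eef_rot: [0.501, -0.499, 0.499, -0.501]
ft_force: [0.1, 0.1, -0.7]
width: 0.0799
```

```bash
python3 av.py a25
```

```text
34.3 [ 0.525 -0.002  0.109] [-0.563 -0.015  0.284] [ 0.008  0.029 -0.003] 0.08527102701456629
```

View pics/c_a25.png

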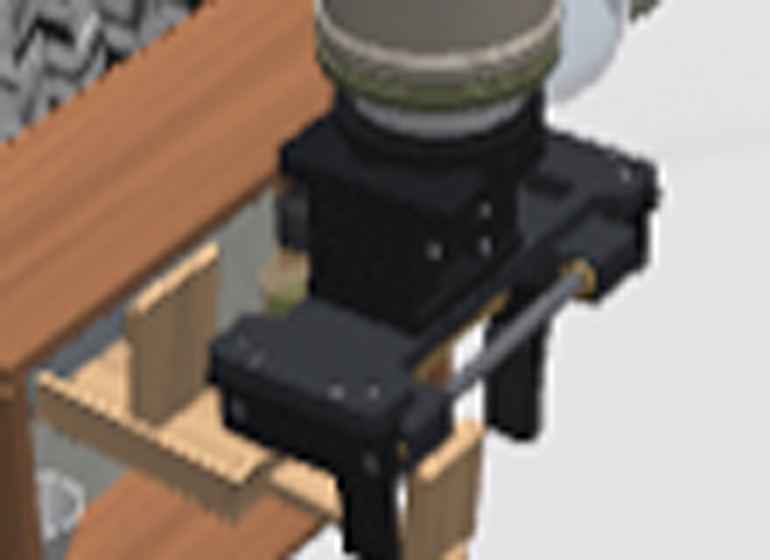

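>>> {"name": "jog_arm", "arguments": {"commands": [{"translation": [0,0,8],"twist": 0},{"translation": [0,0,15],"twist": 0},{"translation": [0,0,20],"twist": 0},{"translation": [0,0,20],"twist": 0},{"translation": [0,0,20],"twist": 0},{"translation": [0,0,20],"twist": 0},{"translation": [-20,0,10],"twist": 0},{"translation": [-25,-10,0],"twist": 0},{"translation": [-25,-25,0],"twist": 0},{"translation": [-10,-30,0],"twist": 0},{"translation": [0,-30,0],"twist": 0},{"translation": [0,-30,0],"twist": 0},{"translation": [0,-30,0],"twist": 0},{"translation": [0,-20,0],"twist": 0},{"translation": [0,0,0],"twist": 0},{"translation": [0,0,0],"twist": 0}]}}

```text
time: 35.95
ee_pos: [0.4454, -0.1763, 0.223]
eef_rot: [-0.501, 0.499, -0.499, 0.501]
ft_force: [0.2, -0.4, -0.1]
width: 0.0871
```

```bash
python3 av.py a26; python3 - <<'E'
from h import *
snap('side','d26.png')
b=cv2.imread('pics/d26.png');cv2.imwrite('pics/c_d26.png',cv2.resize(b[115:255,145:305],None,fx=4,fy=4,interpolation=cv2.INTER_CUBIC))
E
```

```text
36.1 [ 0.445 -0.176  0.223] [-0.048  0.161 -0.073] [ 0.036  0.019 -0.034] 0.08684478278493284
```

View pics/c_a26.png

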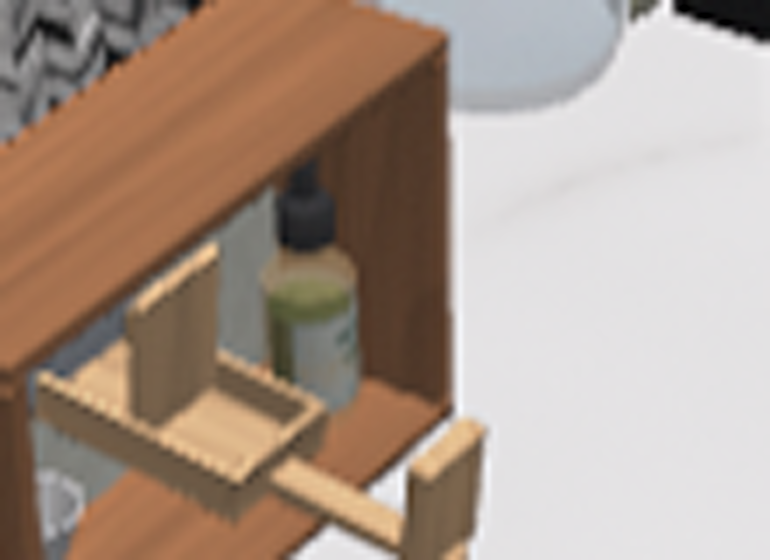

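View pics/c_d26.png

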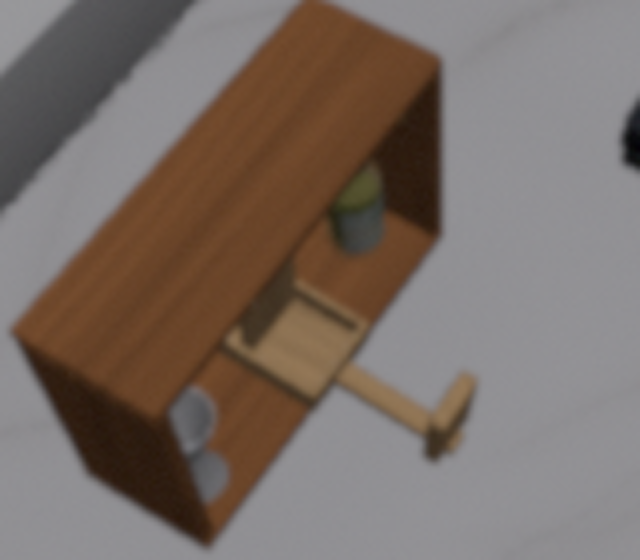

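View pics/a26.png

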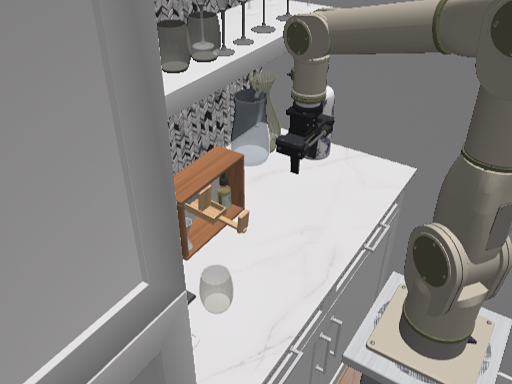

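```bash
python3 - <<'E'
from tilt import *
from scipy.optimize import least_squares
S=load('a26.png');D=load('d26.png')
s=lambda u,v:(180+(u+.5)/7-.5,150+(v+.5)/7-.5); d=lambda u,v:(145+(u+.5)/4-.5,115+(v+.5)/4-.5)
obs=[(S,s(217,247),(37,-26,79)),(S,s(128,309),(37,26,79)),(S,s(413,466),(-96,20,62)),(S,s(484,428),(-96,-20,62)),(S,s(37,374),(90,38,23)),(S,s(235,478),(-15,38,23)),(S,s(325,405),(-15,-38,23)),
(D,d(475,377),(-84,-20,62)),(D,d(370,325),(-15,-38,23)),(D,d(313,398),(-15,38,23))]
def f(p):
    t,yaw,x,y,z=p; r=[]
    for c,uv,q in obs:
        q=np.array(q)/1e3-[.09,0,.06]
        a=np.array([q[0]*np.cos(t)-q[2]*np.sin(t),q[1],q[0]*np.sin(t)+q[2]*np.cos(t)])
        a=np.array([a[0]*np.cos(yaw)-a[1]*np.sin(yaw),a[0]*np.sin(yaw)+a[1]*np.cos(yaw),a[2]])+[x,y,z]
        r+=list(proj(c,a)-uv)
    return np.array(r)
r=least_squares(f,[.05,0,.705,0,.15],loss='soft_l1')
print('droop deg',np.degrees(r.x[0]),'yaw',np.degrees(r.x[1]),'notch',r.x[2:]); print(f(r.x).reshape(-1,2).round(1).tolist())
E
```

```text
droop deg 2.6193997003817535 yaw -3.739861049549836 notch [ 0.6988 -0.0009  0.1545]
[[1.3, -0.3], [1.2, -0.5], [0.6, 1.3], [-0.0, -0.7], [-2.4, 1.0], [-2.1, 1.7], [3.1, -1.3], [-3.9, -0.5], [2.8, -1.3], [-2.4, 3.3]]
```

```bash
python3 - <<'E'
from tilt import *
from scipy.optimize import least_squares
S=load('a26.png');D=load('d26.png')
s=lambda u,v:(180+(u+.5)/7-.5,150+(v+.5)/7-.5); d=lambda u,v:(145+(u+.5)/4-.5,115+(v+.5)/4-.5)
obs=[(S,s(217,247),(37,-26,79)),(S,s(128,309),(37,26,79)),(S,s(413,466),(-96,20,62)),(S,s(484,428),(-96,-20,62)),(S,s(235,478),(-15,'w',23)),(S,s(325,405),(-15,'-w',23)),
(D,d(475,377),(-84,-20,62)),(D,d(370,325),(-15,'-w',23)),(D,d(313,398),(-15,'w',23))]
def mk(obs,org):
  def f(p):
    t,yaw,x,y,z,w,du,dv,eu,ev=p; r=[]
    for c,uv,q in obs:
        q=[ {'w':w,'-w':-w}.get(k,k) for k in q]
        q=np.array(q,float)/1e3-org
        a=np.array([q[0]*np.cos(t)-q[2]*np.sin(t),q[1],q[0]*np.sin(t)+q[2]*np.cos(t)])
        a=np.array([a[0]*np.cos(yaw)-a[1]*np.sin(yaw),a[0]*np.sin(yaw)+a[1]*np.cos(yaw),a[2]])+[x,y,z]
        r+=list(proj(c,a)-uv)
    return np.array(r)
  return f
f=mk(obs,np.array([.09,0,.06])); g=lambda p:f(np.r_[p,0,0,0,0])
r=least_squares(g,[.05,0,.705,0,.15,32],loss='soft_l1')
print('droop',np.degrees(r.x[0]),'yaw',np.degrees(r.x[1]),'notch',r.x[2:5],r.x[5]); print(g(r.x).reshape(-1,2).round(1).tolist())
for z in (.150,.156):
    h=lambda p:g(np.r_[p[:4],z,p[4]]); r=least_squares(h,[.05,0,.705,0,32]); print(z,r.cost,np.degrees(r.x[:2]),r.x[2:])
# cabinet check: same cams, known corners vs model at a26
C=np.array([.682,-.023,0]);
print((proj(S,C+[-.05,-.142,.2])-[180,150])*7,(proj(S,C+[-.05,-.142,0])-[180,150])*7,(proj(D,C+[-.05,-.142,.2])-[145,115])*4,(proj(D,C+[-.05,-.142,0])-[145,115])*4)
# level reference on table
S0=load('scene0.png');s0=lambda u,v:(165+(u+.5)/5-.5,140+(v+.5)/5-.5)
E
```

```text
droop 2.986759396242215 yaw -2.6154490392941265 notch [0.7003 0.001  0.1546] 28.706366959303807
[[0.6, -0.2], [0.7, -0.3], [0.7, 1.2], [-0.2, -0.9], [-0.1, 0.0], [0.3, 0.2], [-4.2, -1.1], [-0.2, 1.0], [-0.3, 0.3]]
0.15 12.78034274790373 [ 1.9353 -2.7996] [ 0.701  -0.0014 28.9789]
0.156 11.107932565125823 [ 3.3671 -2.0852] [ 0.699   0.0022 28.937 ]
[450.2053  33.1145] [453.4396 418.92  ] [442.317   53.5425] [442.1811 233.0941]
```

```bash
python3 - <<'E'
from tilt import *
def g(n): return cv2.cvtColor(cv2.imread(f'pics/{n}.png'),cv2.COLOR_BGR2GRAY)
def track(a,b,pts):
    p=np.array(pts,np.float32).reshape(-1,1,2)
    q,st,e=cv2.calcOpticalFlowPyrLK(g(a),g(b),p,None,winSize=(13,13),maxLevel=3)
    return q.reshape(-1,2),st.ravel()
base=[(188.5,201),(214,216.5),(204.5,203)] # rear rim corner, front rim corner, divider foot
S=load('a14.png')
def pred(P,y,t,c):
    a=np.radians(t);R=np.array([[np.cos(a),-np.sin(a)],[np.sin(a),np.cos(a)]]);q=P+R@np.array([c[0]+.09,c[2]-.043]);return proj(S,[q[0],y+c[1],q[1]])
cad=[(.088,.03,.023),(-.015,.03,.023),(.037,.026,.023)]
z={'a14':(.5251,-.0226,.1127),'a15':(.5251,-.0125,.1126),'a16':(.5251,-.0016,.1126),'a19':(.5251,-.0048,.1126),'a24':(.5255,-.0017,.1093)}
P0=np.array([z['a14'][0],z['a14'][2]+.019]); t0=2.
cur=np.array(base);
for prev,n in (('a14','a15'),('a15','a16'),('a16','a19'),('a16','a24')):
    pass
q15,_=track('a14','a15',base); q16,_=track('a15','a16',q15); q19,_=track('a16','a19',q16); q24,_=track('a16','a24',q16)
for n,q in (('a15',q15),('a16',q16),('a19',q19),('a24',q24)):
    P=np.array([z[n][0],z[n][2]+.019]); 
    for i in range(3):
        m=(q[i]-base[i]); o=[]
        pr=[pred(P,z[n][1],t,cad[i])-pred(P0,z['a14'][1],t0,cad[i]) for t in (2.,0.)]
        print(n,i,'meas',m.round(2),'pred same tilt',pr[0].round(2),'pred -2deg',pr[1].round(2))
E
```

```text
a15 0 meas [-1.95  1.75] pred same tilt [-2.3   1.78] pred -2deg [-1.97  3.64]
a15 1 meas [-2.3   1.97] pred same tilt [-2.23  1.91] pred -2deg [-2.    2.76]
a15 2 meas [-2.21  1.89] pred same tilt [-2.26  1.83] pred -2deg [-1.99  3.19]
a16 0 meas [-4.83  4.91] pred same tilt [-4.82  3.69] pred -2deg [-4.48  5.55]
a16 1 meas [-4.57  4.82] pred same tilt [-4.67  3.96] pred -2deg [-4.43  4.81]
a16 2 meas [-4.66  5.2 ] pred same tilt [-4.73  3.8 ] pred -2deg [-4.45  5.17]
a19 0 meas [-4.61  4.47] pred same tilt [-4.08  3.12] pred -2deg [-3.74  4.99]
a19 1 meas [-4.03  4.14] pred same tilt [-3.95  3.35] pred -2deg [-3.71  4.2 ]
a19 2 meas [-4.03  4.54] pred same tilt [-4.    3.22] pred -2deg [-3.73  4.59]
a24 0 meas [-4.85  4.89] pred same tilt [-4.81  4.57] pred -2deg [-4.48  6.43]
a24 1 meas [-4.75  5.19] pred same tilt [-4.71  4.85] pred -2deg [-4.47  5.7 ]
a24 2 meas [-4.8   5.33] pred same tilt [-4.75  4.69] pred -2deg [-4.47  6.06]
```

```bash
python3 - <<'E'
from tilt import *
def g(n): return cv2.cvtColor(cv2.imread(f'pics/{n}.png'),cv2.COLOR_BGR2GRAY)
snap('scene','a27.png')
p=np.array([(183.7,205.9),(209.3,221.7),(199.7,208.3)],np.float32).reshape(-1,1,2)
for n in('a25','a26','a27'):
    q,st,e=cv2.calcOpticalFlowPyrLK(g('a24'),g(n),p,None,winSize=(13,13),maxLevel=2); print(n,(q-p).reshape(-1,2).round(2).tolist())
a,b=cv2.imread('pics/scene0.png').astype(int),cv2.imread('pics/a27.png').astype(int)
for nm,(x0,x1,y0,y1) in dict(tumbler=(197,237,260,315),bottle=(217,233,172,212),jigger=(186,196,214,252)).items(): print(nm,np.abs(a-b)[y0:y1,x0:x1].mean())
E
```

```text
a25 [[-0.029999999329447746, 0.18000000715255737], [-0.11999999731779099, 1.8200000524520874], [0.019999999552965164, 0.9599999785423279]]
a26 [[-0.009999999776482582, 0.17000000178813934], [68.37000274658203, -76.83999633789062], [18.690000534057617, -5.539999961853027]]
a27 [[-0.019999999552965164, 0.17000000178813934], [68.26000213623047, -77.3499984741211], [7.78000020980835, -15.800000190734863]]
tumbler 4.71969696969697
bottle 5.98125
jigger 3.7605263157894737
```

```bash
python3 -c "
from bench import *
print(close_job())"
```

```text
the job is handed in; nothing more can be done
None
```

The caddy is hanging on the hook with the hook in the notch, and I handed the job in at about 36 s of the 72 s limit.

**How it was done**
- I gripped the tab from above. Since the arm can only turn about the vertical, I set the tilt by pressing the tray's underside on the front edge of the cabinet's roof. The first press gave only about 11 to 12°, so I repeated it and got about 15°.
- I took the loop over the hook's tip and set it down on the hook. Then I eased the grip to about 4 N and raised the tab to bring the caddy near level.
- I felt sideways towards +y. Forces read between moves stayed under about 6 N. The hook turned out to be about 22 mm to the left of the middle.
- I lowered the tab until it carried almost no load, then let go and moved the arm clear.

**What the last checks showed**
- **Seating:** the loop end dropped by about 6 mm (1.7 to 2° of tilt). After that it stayed put, within a few millimetres, when pushed gently either way.
- **After letting go:** the loop end stayed put. The front drooped to roughly 3 to 4°, within the 6° allowed, and did not move between the last two pictures.
- **Inconclusive check:** a fit of the caddy's pose from two camera views put the notch at about 154.5 mm, between seated (150 mm) and resting on the flat part (156 mm). It could not tell the two apart, so I relied on the drop and the sideways checks.
- **Other items:** the jigger, bottle and tumbler look to be standing where they were. A picture comparison showed only small differences around them, which I put down to shadow and noise.

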